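# Move charged packs from the kick-up charging dock to the storage rack

## Task

The batteries have finished charging: for every pack in the charging dock, press its ejector paddle fully down so the pack kicks up, take the pack out and stand it on its short end in a slot of the rack, one pack to a slot, let go of it. At the end all the dock's cradles must be pushed back fully down into their pockets, and the rover, mug and screwdriver must be left alone.

Things in the scene. Friction and masses are not known exactly. Their poses are not given: they have to be found in the camera images.
- dock: Charging dock fixed to the table: aluminium block 328 (its y) x 134 (x from -57 to 77) x 40 mm high with four pockets at y = -120, -40, 40, 120 mm (bays 0 to 3), each 56 mm wide, x from -43 to 57 mm. A seated pack is flush with the top. Each pocket has an ejector: a steel cradle as its floor and a paddle on the robot's side. Origin on the underside; +x points away from the robot.
- rack: Loose storage rack, 1.4 kg: base 216 (its x) x 76 x 8 mm with five upright plywood fins (26 mm thick, 70 mm wide, tops 42 mm above the underside) that leave four slots, centred at x = -69, -23, +23, +69 mm. Each slot is 20 mm wide (x), its floor 8 mm above the underside. Origin: centre of the underside; +x points away from the robot, z up.
- pack0: Flat black battery pack with two grey bands, 96 (its x) x 52 (y) x 14 mm (z), about 0.22 kg, origin at its centre; symmetric end for end and top for bottom. If present it starts seated in bay 0 (dock y = -120 mm), length along the dock's x, centre 33 mm above the table. Absent packs read None from the start.
- pack1: Flat black battery pack with two grey bands, 96 (its x) x 52 (y) x 14 mm (z), about 0.22 kg, origin at its centre; symmetric end for end and top for bottom. If present it starts seated in bay 1 (dock y = -40 mm), length along the dock's x, centre 33 mm above the table. Absent packs read None from the start.
- pack2: Flat black battery pack with two grey bands, 96 (its x) x 52 (y) x 14 mm (z), about 0.22 kg, origin at its centre; symmetric end for end and top for bottom. If present it starts seated in bay 2 (dock y = 40 mm), length along the dock's x, centre 33 mm above the table. Absent packs read None from the start.
- pack3: Flat black battery pack with two grey bands, 96 (its x) x 52 (y) x 14 mm (z), about 0.22 kg, origin at its centre; symmetric end for end and top for bottom. If present it starts seated in bay 3 (dock y = 120 mm), length along the dock's x, centre 33 mm above the table. Absent packs read None from the start.
- ejector0 (a joint): Ejector of bay 0, rad: 0 = cradle down in its pocket, paddle up; 0.75 = paddle fully down, cradle and pack tipped up 43 degrees, far end highest. One rigid rocker, hinged along y at dock x = -45, z = 22 mm; an 8 mm lip at the hinge holds the pack's low end. Friction hinge: stays where left. Pressing the paddle takes 6 to 9 N, pushing the empty cradle down 3 N.
- paddle0 (a point): Point on top of the black paddle of bay 0 (34 mm wide, 26 mm long, rising at 30 degrees when up), about 50 mm from the hinge, the place to press; moves with it from 52 mm above the table (up) to about 16 mm (fully pressed).
- cradle_end0 (a point): Middle of the upper face of the far end of the cradle of bay 0, 96 mm from the hinge: 26 mm above the table when down, about 90 mm when fully kicked up. The cradle is 44 mm wide.
- ejector1 (a joint): Ejector of bay 1, rad: 0 = cradle down in its pocket, paddle up; 0.75 = paddle fully down, cradle and pack tipped up 43 degrees, far end highest. One rigid rocker, hinged along y at dock x = -45, z = 22 mm; an 8 mm lip at the hinge holds the pack's low end. Friction hinge: stays where left. Pressing the paddle takes 6 to 9 N, pushing the empty cradle down 3 N.
- paddle1 (a point): Point on top of the black paddle of bay 1 (34 mm wide, 26 mm long, rising at 30 degrees when up), about 50 mm from the hinge, the place to press; moves with it from 52 mm above the table (up) to about 16 mm (fully pressed).
- cradle_end1 (a point): Middle of the upper face of the far end of the cradle of bay 1, 96 mm from the hinge: 26 mm above the table when down, about 90 mm when fully kicked up. The cradle is 44 mm wide.
- ejector2 (a joint): Ejector of bay 2, rad: 0 = cradle down in its pocket, paddle up; 0.75 = paddle fully down, cradle and pack tipped up 43 degrees, far end highest. One rigid rocker, hinged along y at dock x = -45, z = 22 mm; an 8 mm lip at the hinge holds the pack's low end. Friction hinge: stays where left. Pressing the paddle takes 6 to 9 N, pushing the empty cradle down 3 N.
- paddle2 (a point): Point on top of the black paddle of bay 2 (34 mm wide, 26 mm long, rising at 30 degrees when up), about 50 mm from the hinge, the place to press; moves with it from 52 mm above the table (up) to about 16 mm (fully pressed).
- cradle_end2 (a point): Middle of the upper face of the far end of the cradle of bay 2, 96 mm from the hinge: 26 mm above the table when down, about 90 mm when fully kicked up. The cradle is 44 mm wide.
- ejector3 (a joint): Ejector of bay 3, rad: 0 = cradle down in its pocket, paddle up; 0.75 = paddle fully down, cradle and pack tipped up 43 degrees, far end highest. One rigid rocker, hinged along y at dock x = -45, z = 22 mm; an 8 mm lip at the hinge holds the pack's low end. Friction hinge: stays where left. Pressing the paddle takes 6 to 9 N, pushing the empty cradle down 3 N.
- paddle3 (a point): Point on top of the black paddle of bay 3 (34 mm wide, 26 mm long, rising at 30 degrees when up), about 50 mm from the hinge, the place to press; moves with it from 52 mm above the table (up) to about 16 mm (fully pressed).
- cradle_end3 (a point): Middle of the upper face of the far end of the cradle of bay 3, 96 mm from the hinge: 26 mm above the table when down, about 90 mm when fully kicked up. The cradle is 44 mm wide.
- rover: Bystander: small round two-wheeled robot, 96 mm across, 76 mm high, origin under its centre.
- mug: Bystander: white mug, 76 mm across, 90 mm high, origin under its centre.
- driver: Bystander: grey-handled screwdriver lying on the table.
There are look-alikes about, which are no part of the job. Leave any turquoise or white look-alike of the pack2 alone.

How it is judged:
By the outcome, as a careful person would: the job done as asked, in the order asked, and still so for the second after the job is handed in, with the robot touching nothing.
Of pack0, pack1, pack2, pack3 only 3 to 4 are there at a start; the rules pass over those that are not, and their reading is None.
At some moment in a run one of rack may be knocked a few centimetres aside while the robot is not near it.
Once in a run the grip may slacken for a moment while it holds something.
It also fails if it takes over 210 s, if anything falls off the work surface, if the arm or the gripper's body presses on something with over 40 N, if the wrist force passes 120 N, or if a joint passes its speed limit or range.

## Robot

A 6-joint arm with a two-finger parallel gripper is mounted at the origin on the work surface. World frame = base frame: x ahead of the robot, y to its left, z up, the work surface at z = 0. Lengths are in m, angles in rad, forces in N, time in s.
With the tool pointing down it reaches from about 0.375 to 0.975 m from the base axis. Payload 3.8 kg.
Tool frame: the origin (TCP) lies midway between the tips of the shut fingers; the grasp point (between the pads) lies 19 mm behind it; z points along the fingers, y is the line along which they close (so a half turn about z gives the same grasp; the last joint's range is limited). The gripper opens to 85 mm and grips with 20 to 120 N. Pads are 22 mm wide; open, the fingers measure 114 mm over their backs; the gripper's body (76 mm by 85 mm) begins 54 mm behind the grasp point. The pads swing forward as they close: fully open they stand 13 mm farther back than shut.
Start: joints at [1.109, 0.264, 1.604, -0, 1.274, -0.037], TCP at [0.278, 0.615, 0.231] pointing down, gripper open.
Joint ranges: [-2.63, 2.63], [-0.94, 2.18], [0.31, 2.57], [-1.31, 4.45], [0, 2.66], [-2.55, 2.55]. Speed limits (rad/s): [2.57, 2.57, 3.14, 3.14, 3.14, 3.14].

## Interface

Orientations are given as a rotation vector (axis times angle).
In Python, from workcell import bot gives the robot as it stands.
- The arm moves only by the tool jog_arm, never from a script. Its argument "motion" is a list of rows, each a list of 5 numbers: the opening, from -1 (shut) to 1 (fully open), then the shift along the tool's x, y, z in mm, then the turn about the tool's z in degrees. In form: [[claw, x, y, z, twist], ...]. A call has 1 to 10 rows; each row shifts and turns the commanded pose from where the row before left it, along the tool's axes as they then stand; what a row does not reach is not made up. A row lasts 1/12 s, in which the tool goes at most 41.7 mm and 7.16 degrees, less where a joint would pass 70% of its speed; a pose out of reach is approached as far as the arm can. A call with a gripper value outside its range is refused whole. The fingers move at their own pace and stop on an object; "force" is the grip in N (left out, the last holds). Time passes only in rows, so rows that do not move let the fingers close. It gives the time, the measured TCP pose, the force, the opening and the grip force at its end, in the units of the state.
- bot.read_state(): the state, without advancing time (a new reading comes with each control period).
- bot.read_camera(name): name is "side" or "top" or "wrist"; returns (picture, depth): 400x640x3 uint8, red, green, blue; 400x640 float32, m along the optical axis (not along the pixel's ray), 0 where there is no reading.
- bot.get_calibration(name): a dict with "vfov" (degrees; the focal length in pixels is half the picture's height over the tangent of half this angle, whatever the lens; pixels are square), "cx", "cy" (the principal point, pixels), "rvec" (rotation vector, rad) and "tvec" (3), from world to camera coordinates, as OpenCV has them; the wrist camera has in their place "tool_from_camera" (4x4, takes a point from camera to tool coordinates, whose origin is the TCP and whose axes are the flange's). Camera axes: x right, y down, z forward; pixel columns grow to the right and rows downward; lengths in m; the calibration is good to about 2 mm. A picture is of the moment at which its call begins: read the wrist's pose just before it. get_calibration takes no time and is no camera call.
- bot.finish_job(): hands the job in; it is judged then, once.
The state is a dict: "time": time; "q": joint angles; "joint_vel": joint speeds; "joint_torque": joint torques, N m; "tool_pos": TCP position; "tcp_rot": TCP orientation; "wrist_force": force on the tool from outside, world axes, zero at the start; "torque": the same for the moment, N m; "width": opening from 0.0 (shut) to 1.0 (fully open); "grip_force": force on a finger pad.
Only numpy, scipy, OpenCV 4.12 (cv2) and the standard library are available. Lean on these libraries where they do the work, as an engineer would, in place of code of your own. Each camera call takes 0.05 s, during which the arm holds its last target. There are 200 camera calls.

## Working session

There is one attempt and no reset: what is moved stays moved. The work goes in short steps, Python scripts to look and compute and a tool call to move; the robot and the scene stay as the last step left them, time stands still between calls to the robot, and variables do not carry over. Pictures are saved under pics/ and viewed, at most 14 in all, crops included, and the job is handed in when it is done.

Besides the shell and the picture viewer there is one more tool, called after "Request:" by a JSON object that holds its "op" and its "data", one argument or row to a line. jog_arm: Moves the arm, as the interface text tells. Its arguments: {"type":"object","properties":{"motion":{"type":"array"},"force":{"type":"number"}},"required":["motion"]}

```bash
ls; mkdir -p pics; cat > h.py <<'E'
import numpy as np, cv2
from scipy.spatial.transform import Rotation as R
from workcell import bot
def cal(n):
    c=bot.get_calibration(n); f=200/np.tan(np.radians(c['vfov'])/2)
    K=np.array([[f,0,c['cx']],[0,f,c['cy']],[0,0,1]])
    if 'rvec' in c:
        Rm=R.from_rotvec(np.ravel(c['rvec'])).as_matrix(); t=np.ravel(c['tvec'])
    else:
        s=bot.read_state(); T=np.array(c['tool_from_camera']); 
        Rt=R.from_rotvec(s['tcp_rot']).as_matrix()
        Rw=Rt@T[:3,:3]; p=Rt@T[:3,3]+s['tool_pos']; Rm=Rw.T; t=-Rm@p
    return K,Rm,t
def ray(c,uv,z):
    K,Rm,t=c; uv=np.atleast_2d(uv).astype(float)
    d=np.c_[uv,np.ones(len(uv))]@np.linalg.inv(K).T@Rm; o=-Rm.T@t
    return o+d*((z-o[2])/d[:,2])[:,None]
def cloud(c,dep):
    K,Rm,t=c; v,u=np.mgrid[:400,:640]
    p=np.stack([u,v,np.ones_like(u)],-1)@np.linalg.inv(K).T*dep[...,None]
    return (p-t)@Rm
def proj(c,P):
    K,Rm,t=c; q=(np.atleast_2d(P)@Rm.T+t)@K.T; return q[:,:2]/q[:,2:]
def snap(n,f=None):
    c=cal(n); im,d=bot.read_camera(n)
    if f: cv2.imwrite('pics/'+f,im[...,::-1])
    return c,im,d
E
python3 - <<'E'
from h import *
for n in('top','side'):
    c,im,d=snap(n,n+'0.png'); np.savez(n+'0.npz',im=im,d=d)
    print(n,-c[1].T@c[2],c[0][0,0],c[1].round(2).tolist(),d.min(),d.max(),'lens' ,bot.get_calibration(n).keys())
print(bot.get_calibration('wrist')); print(bot.read_state())
E
```

```text
pics
top [0.45654248 0.07356951 1.24015066] 429.1149752960346 [[0.0, -1.0, 0.03], [-1.0, -0.01, -0.08], [0.08, -0.03, -1.0]] 0.0 2.13766 lens dict_keys(['vfov', 'cx', 'cy', 'rvec', 'tvec'])
side [ 0.05815421 -0.49412065  0.96664848] 411.55387647224575 [[0.75, -0.66, -0.01], [-0.51, -0.57, -0.64], [0.42, 0.48, -0.77]] 0.0 3.4053116 lens dict_keys(['vfov', 'cx', 'cy', 'rvec', 'tvec'])
{'vfov': 71.81908232335513, 'cx': 318.4771576243095, 'cy': 194.10439007714984, 'tool_from_camera': array([[-5.64095090e-05, -9.60576897e-01, -2.78014428e-01,
         6.96685358e-02],
       [ 9.99999606e-01, -3.00407624e-04,  8.35047084e-04,
        -5.11143452e-04],
       [-8.85644590e-04, -2.78014271e-01,  9.60576536e-01,
        -1.42218093e-01],
       [ 0.00000000e+00,  0.00000000e+00,  0.00000000e+00,
         1.00000000e+00]])}
{'time': 0.1, 'q': array([ 1.10908264e+00,  2.64673919e-01,  1.60526649e+00,  3.55218404e-05,
        1.27373898e+00, -3.68970482e-02]), 'joint_vel': array([-0.00014525, -0.00249644, -0.00568115,  0.00040813, -0.00085551,
       -0.00054084]), 'joint_torque': array([-9.66112361e-05, -5.16706145e+01, -3.68589377e+01, -6.12761733e-05,
        6.22424457e-03,  1.35205451e-05]), 'tool_pos': array([0.27788667, 0.61439174, 0.23007349]), 'tcp_rot': array([-0.66219413, -3.07044816,  0.00316278]), 'wrist_force': array([-0.0359801 ,  0.21857524,  0.98276262]), 'torque': array([-0.06291671, -0.00211017,  0.06136714]), 'grip_force': 0.0, 'width': 1.003546728236571}
```

View pics/top0.png

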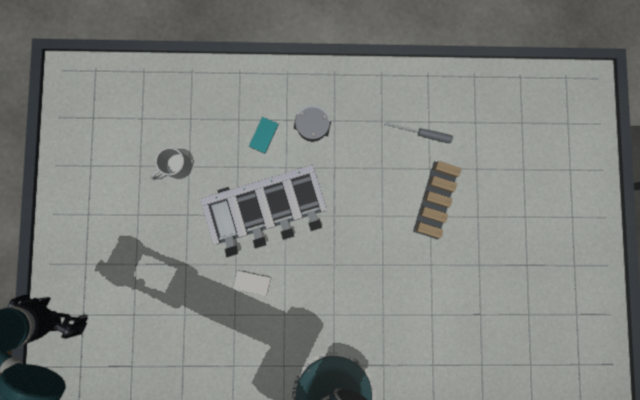

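View pics/side0.png

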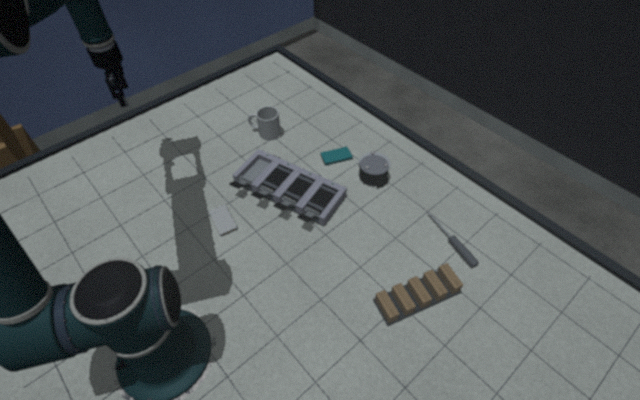

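Top view: the dock is at (265,207), with dark packs at bay 0 (308,192), bay 1 (277,200) and bay 2 (248,208). Bay 3 (221,219) looks empty and light. The rack is at (438,200), the rover at (312,124), the mug at (174,163) and the driver at (425,133).

Things that could be taken for a pack: the turquoise slab (263,135) and the white slab (253,283), both look-alikes to leave alone. Next I'll check this in one close crop and measure.

```bash
python3 - <<'E'
from h import *
z=np.load('top0.npz'); im,d=z['im'],z['d']; c=cal('top')
P=cloud(c,d)
crop=cv2.resize(im[155:265,185:345],None,fx=5,fy=5,interpolation=cv2.INTER_CUBIC); cv2.imwrite('pics/crop0.png',crop[...,::-1])
for nm,(u0,u1,v0,v1),zl,zh in(('dock',(190,335,155,262),.034,.046),('rack',(400,475,150,250),.034,.05)):
    m=np.zeros((400,640),bool); m[v0:v1,u0:u1]=1
    m&=(P[...,2]>zl)&(P[...,2]<zh); q=P[m][:,:2]*1000
    print(nm,m.sum(),np.median(P[m][:,2]),cv2.minAreaRect(q.astype(np.float32)))
t=P[300:395,450:600,2]; print('table z',np.median(t))
hsv=cv2.cvtColor(im,cv2.COLOR_RGB2HSV)
# rack fins by colour
m=((hsv[...,0]>8)&(hsv[...,0]<25)&(hsv[...,1]>70)).astype(np.uint8); m[:,:400]=0;m[:,475:]=0
n,l,s,ce=cv2.connectedComponentsWithStats(m)
for i in range(1,n):
    if s[i,4]>30: print('fin',s[i,4],ce[i],ray(c,ce[i],.042)*1000, cv2.minAreaRect(np.argwhere(l==i)[:,::-1].astype(np.float32)))
E
```

```text
dock 4588 0.04071680505511047 ((515.2681274414062, 198.18679809570312), (161.79190063476562, 327.6983642578125), 17.525218963623047)
rack 1190 0.04199880989881793 ((546.2620849609375, -292.6868591308594), (71.70918273925781, 210.56411743164062), 72.31119537353516)
table z -1.401310198303078e-06
fin 192 [447.46875  168.640625] [[ 633.35760753 -318.85894704   42.        ]] ((447.4500427246094, 168.64999389648438), (23.400854110717773, 7.905693531036377), 18.434947967529297)
fin 203 [442.93596059 183.69458128] [[ 590.23573474 -305.03700383   42.        ]] ((443.10003662109375, 183.6999969482422), (23.400854110717773, 8.854375839233398), 18.434947967529297)
fin 206 [438.51941748 199.11165049] [[ 546.37259565 -291.617871     42.        ]] ((438.5135192871094, 199.0811004638672), (23.673913955688477, 8.822577476501465), 17.10272979736328)
fin 210 [433.91904762 214.42857143] [[ 503.08167357 -277.77242204   42.        ]] ((434.01507568359375, 214.45211791992188), (23.789377212524414, 8.782998085021973), 17.52556800842285)
fin 209 [429.42583732 229.93779904] [[ 459.54312453 -264.31284653   42.        ]] ((429.550048828125, 229.85000610351562), (23.71708106994629, 8.854376792907715), 18.434947967529297)
```

View pics/crop0.png

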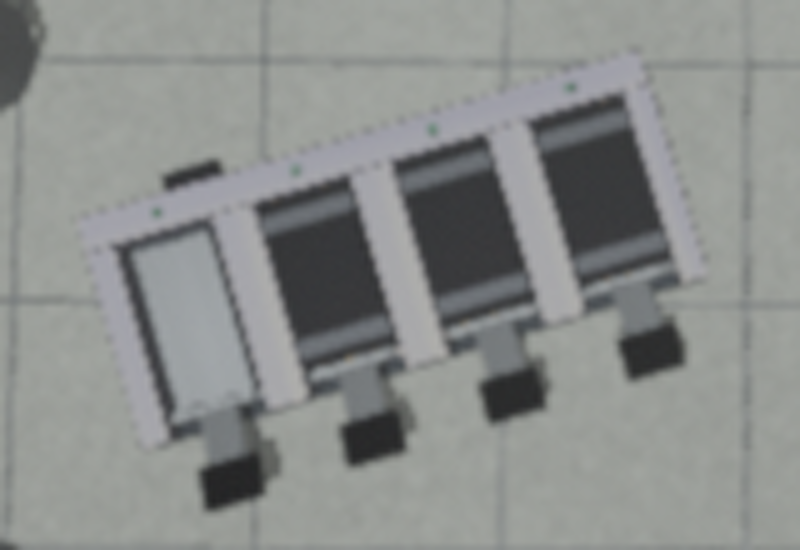

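Crop: bay 0 (600,180), bay 1 (465,225) and bay 2 (325,270) hold black packs with two grey bands. Bay 3 (190,320) shows a bare steel cradle, so pack3 is absent. I'll bring the wrist camera over the dock to refine its pose.

```bash
cat >> h.py <<'E'
DOCK=[519.,199.4,17.2]; RACK=[546.5,-291.5,-17.4]
def W(fr,x,y,z):
    a=np.radians(fr[2]); return np.array([fr[0]+x*np.cos(a)-y*np.sin(a),fr[1]+x*np.sin(a)+y*np.cos(a),z])
def loc(fr,p):
    a=np.radians(fr[2]); dx,dy=p[...,0]-fr[0],p[...,1]-fr[1]
    return np.stack([dx*np.cos(a)+dy*np.sin(a),-dx*np.sin(a)+dy*np.cos(a),p[...,2]],-1)
def go(fr,*pts,yaw=None):
    "tool-frame shifts (mm) through pts (frame coords), after twisting so tool x is at frame yaw+180"
    s=bot.read_state(); Rt=R.from_rotvec(s['tcp_rot']).as_matrix(); p=s['tool_pos']*1000
    cur=np.degrees(np.arctan2(Rt[1,0],Rt[0,0])); yaw=fr[2]+180 if yaw is None else yaw
    dy=(yaw-cur+180)%360-180; a=np.radians(yaw)
    print('twist %.1f tilt %.2f'%(-dy,np.degrees(np.arccos(-Rt[2,2]))))
    Rn=np.array([[np.cos(a),np.sin(a),0],[np.sin(a),-np.cos(a),0],[0,0,-1]])
    for q in pts:
        w=W(fr,*q); print(q,'world',w.round(1),'shift',(Rn.T@(w-p)).round(1)); p=w
    print('t',s['time'],'F',s['wrist_force'].round(1),'w',round(s['width'],3))
E
python3 - <<'E'
from h import *
go(DOCK,(-60,0,330))
z=np.load('top0.npz'); im,d=z['im'],z['d']; P=cloud(cal('top'),d)*1000
L=loc(DOCK,P); m=(P[...,2]>38)&(P[...,2]<44)&(abs(L[...,1])<175)&(L[...,0]>-52)&(L[...,0]<90)
q=L[m]; print('x',np.percentile(q[:,0],[.5,99.5]),'y',np.percentile(q[:,1],[.5,99.5]))
for lo in(-150,-75,0,75): 
    k=q[(q[:,1]>lo)&(q[:,1]<lo+75)]; print(lo,np.percentile(k[:,0],99))
E
```

```text
twist -41.5 tilt 0.12
(-60, 0, 330) world [461.7 181.7 330. ] shift [ -47.6 -467.7  -99.9]
t 0.1 F [-0.   0.2  1. ] w 1.004
x [-50.4314625   76.23167002] y [-162.2295407   162.72497926]
-150 75.58599878262135
-75 75.50173954087956
0 75.06789925392997
75 75.27324037477442
```

Request:
{"op": "jog_arm", "data": {
  "motion": [
    [1,0,0,-17,-7],
    [1,0,0,-17,-7],
    [1,0,0,-17,-7],
    [1,0,0,-17,-7],
    [1,0,0,-16,-7],
    [1,0,0,-16,-6.5],
    [1,-2,-20,0,0],
    [1,-3,-28,0,0],
    [1,-3,-30,0,0],
    [1,-3,-30,0,0]
  ]
}}

```text
time: 0.93
tool_pos: [0.3205, 0.514, 0.3306]
tcp_rot: [0.47, -3.106, 0.001]
wrist_force: [0.4, -0.4, 0.7]
width: 0.999
grip_force: 0.0
```

Request:
{"op": "jog_arm", "data": {
  "motion": [
    [-1,-4,-36,0,0],
    [-1,-4,-36,0,0],
    [-1,-4,-36,0,0],
    [-1,-4,-36,0,0],
    [-1,-4,-36,0,0],
    [-1,-4,-36,0,0],
    [-1,-4,-36,0,0],
    [-1,-4,-36,0,0],
    [-1,-4,-36,0,0],
    [-1,-4,-36,0,0]
  ]
}}

```text
time: 1.77
tool_pos: [0.465, 0.1811, 0.3309]
tcp_rot: [0.469, -3.106, 0.0]
wrist_force: [0.4, 0.8, -0.2]
width: 0.004
grip_force: 0.0
```

```bash
python3 - <<'E'
from h import *
go(DOCK,(-60,0,330))
c,im,d=snap('wrist','w1.png'); np.savez('w1.npz',im=im,d=d)
P=cloud(c,d)*1000; L=loc(DOCK,P)
m=(P[...,2]>37)&(P[...,2]<43)&(abs(L[...,1])<175)&(L[...,0]>-54)&(L[...,0]<90)
q=L[m]; print('z',np.median(q[:,2]),'x',np.percentile(q[:,0],[.5,99.5]),'y',np.percentile(q[:,1],[.5,99.5]))
for lo in(-150,-75,0,75):
    k=q[(q[:,1]>lo)&(q[:,1]<lo+75)]; print(lo,len(k),np.percentile(k[:,0],99.5) if len(k) else 0)
for y in(-120,-40,40,120):
    k=L[(abs(L[...,1]-y)<12)&(abs(L[...,0]-10)<10)]; print(y,'mid z',np.median(k[:,2]) if len(k) else None)
    k=L[(abs(L[...,1]-y)<25)&(L[...,0]<-76)&(L[...,0]>-105)&(L[...,2]>40)]
    if len(k): print('  paddle',np.median(k,0), 'yrange',np.percentile(k[:,1],[2,98]))
print('px',proj(c,[W(DOCK,7,y,40)/1000 for y in(-120,-40,40,120)]).round())
E
```

```text
twist -0.0 tilt 0.02
(-60, 0, 330) world [461.7 181.7 330. ] shift [3.  1.5 0.9]
t 1.7667 F [ 0.4  0.8 -0.2] w 0.004
z 39.82521333640241 x [-52.65847556  78.15903574] y [-166.00515691  158.79107529]
-150 3103 78.62791562780787
-75 2882 78.3297321271531
0 2894 76.4967568714091
75 1268 77.11406679021451
-120 mid z 39.62201364590558
  paddle [ -88.5449512  -122.98204868   53.42931346] yrange [-140.10355484 -107.13019665]
-40 mid z 39.625560403028544
  paddle [-76.59855097 -19.55735089 427.22872826] yrange [-59.01623542 -15.17210565]
40 mid z 39.90502627008461
  paddle [-83.74096676  28.74596501  55.72189315] yrange [15.11479116 51.80934351]
120 mid z 26.003416470060397
  paddle [-88.35514402 114.75658674  53.5205608 ] yrange [ 98.88771252 131.8619847 ]
px [[247. 199.]
 [295. 199.]
 [344. 199.]
 [393. 199.]]
```

View pics/w1.png

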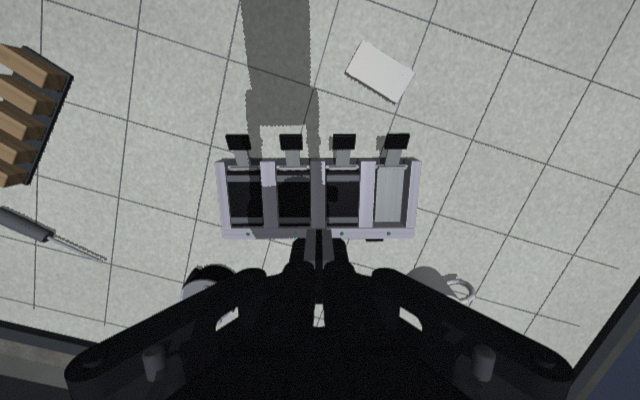

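Wrist view (robot side at the top): the packs in bays 0, 1 and 2 are dark at (245,199), (293,199) and (343,199). Bay 3 (392,199) is bare, with its cradle at z = 26 mm, so it's already down. The arm was still settling, so I'll measure again.

```bash
cat > dockm.py <<'E'
from h import *
c,im,d=snap('wrist')
c,im,d=snap('wrist'); P=cloud(c,d)*1000; L=loc(DOCK,P)
m=(P[...,2]>37)&(P[...,2]<43)&(abs(L[...,1])<175)&(L[...,0]>-54)&(L[...,0]<90)
q=L[m]; print('x',np.percentile(q[:,0],[.5,99.5]),'y',np.percentile(q[:,1],[.5,99.5]))
for lo in(-150,-75,0,75):
    k=q[(q[:,1]>lo)&(q[:,1]<lo+75)]; print(lo,len(k),np.percentile(k[:,0],99.5) if len(k) else 0)
for y in(-120,-40,40,120):
    k=L[(abs(L[...,1]-y)<30)&(L[...,0]<-74)&(L[...,0]>-105)&(L[...,2]>43)&(L[...,2]<70)]
    if len(k): print('  paddle',np.median(k,0), 'yrange',np.percentile(k[:,1],[2,98]))
go(DOCK,(-90,-120,70))
E
python3 dockm.py
```

```text
x [-52.45116943  78.00899466] y [-166.01226065  158.77732415]
-150 3084 78.45618945678815
-75 2896 77.13004191513608
0 2967 77.26897099629856
75 1295 77.86258665880572
  paddle [ -87.11324735 -122.91858732   52.95498318] yrange [-139.88205835 -106.9923985 ]
  paddle [-88.10089282 -43.59686303  52.92811578] yrange [-59.95217709 -27.4033285 ]
  paddle [-87.68810345  36.04882705  52.9676915 ] yrange [19.24884266 51.76477476]
  paddle [-87.23867623 115.00355666  53.01154218] yrange [ 98.97330853 131.99078416]
twist -0.3 tilt 0.05
(-90, -120, 70) world [468.5  58.2  70. ] shift [  33.4 -117.9  260.8]
t 1.9167 F [0.3 0.1 0.7] w -0.001
```

Request:
{"op": "jog_arm", "data": {
  "motion": [
    [-1,3,-12,15,0],
    [-1,3,-12,26,0],
    [-1,3,-12,26,0],
    [-1,3,-12,26,0],
    [-1,3,-12,26,0],
    [-1,3,-12,26,0],
    [-1,3,-12,26,0],
    [-1,3,-12,26,0],
    [-1,4,-12,26,0],
    [-1,3,-12,18,0]
  ]
}}

```text
time: 2.75
tool_pos: [0.4687, 0.0597, 0.0875]
tcp_rot: [0.47, -3.103, -0.001]
wrist_force: [-0.5, -0.4, -0.6]
width: -0.006
grip_force: 0.0
```

Request:
{"op": "jog_arm", "data": {
  "motion": [
    [-1,0,0,10,0],
    [-1,0,0,0,0],
    [-1,0,0,0,0]
  ]
}}

```text
time: 3.0
tool_pos: [0.4705, 0.0601, 0.0802]
tcp_rot: [0.469, -3.105, -0.001]
wrist_force: [-0.1, -0.7, -0.5]
width: -0.001
grip_force: 0.0
```

```bash
sed -i 's/^DOCK=\[519.,199.4/DOCK=[520.2,197.1/' h.py; python3 dockm.py; python3 -c "
from h import *
c,im,d=snap('wrist','w2.png')"
```

```text
x [-53.58494683  76.15121203] y [-160.43268626  157.23805453]
-150 582 6.708446595866568
-75 1801 7.785044714349473
0 5733 24.64772812902086
75 3251 76.77100205495412
  paddle [ -91.55136786 -122.94590925   54.30115382] yrange [-138.04684235 -105.51129595]
  paddle [-89.89440435 -43.01486748  53.59310494] yrange [-58.82142966 -26.05228797]
  paddle [-90.51017232  35.33537649  53.36322865] yrange [20.73475704 53.77732483]
  paddle [-81.46728195 101.4624451   46.16707995] yrange [ 99.65092923 106.43546544]
twist 0.0 tilt 0.15
(-90, -120, 70) world [469.7  55.9  70. ] shift [ 3.5 -3.4 11.7]
t 3.1 F [-0.2 -0.4  0. ] w -0.001
```

View pics/w2.png

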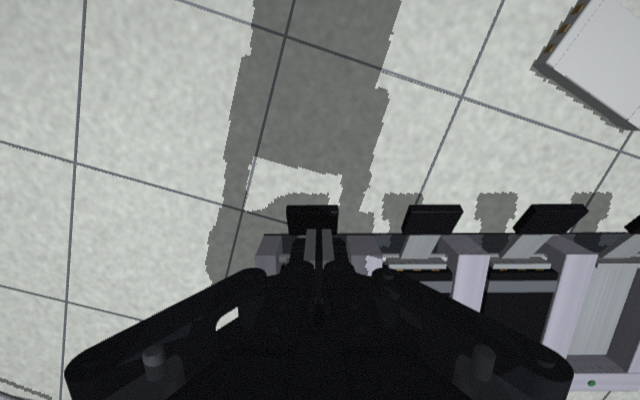

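The fingers at (318,250) hang just dock-side of paddle 0 at (313,218) and slightly off-centre. I'll correct that and press.

Request:
{"op": "jog_arm", "data": {
  "motion": [
    [-1,3,-5,5,0],
    [-1,0,0,8,0],
    [-1,0,0,6,0],
    [-1,0,0,6,0],
    [-1,0,0,6,0],
    [-1,0,0,6,0],
    [-1,0,0,6,0],
    [-1,0,0,6,0]
  ]
}}

```text
time: 3.82
tool_pos: [0.4688, 0.0532, 0.0311]
tcp_rot: [0.468, -3.105, 0.0]
wrist_force: [-4.2, -2.2, 6.5]
width: -0.001
grip_force: 3.4
```

Request:
{"op": "jog_arm", "data": {
  "motion": [
    [-1,0,0,5,0],
    [-1,0,0,5,0],
    [-1,0,0,3,0],
    [-1,0,0,0,0],
    [-1,0,0,0,0]
  ]
}}

```text
time: 4.23
tool_pos: [0.4682, 0.053, 0.0178]
tcp_rot: [0.468, -3.104, 0.0]
wrist_force: [-3.9, -0.9, 5.2]
width: 0.002
grip_force: 3.2
```

Request:
{"op": "jog_arm", "data": {
  "motion": [
    [-1,0,0,2,0],
    [-1,0,0,0,0],
    [-1,0,0,0,0]
  ]
}}

```text
time: 4.48
tool_pos: [0.4684, 0.053, 0.0174]
tcp_rot: [0.468, -3.103, 0.0]
wrist_force: [-8.6, -2.6, 19.9]
width: 0.0
grip_force: 10.6
```

Request:
{"op": "jog_arm", "data": {
  "motion": [
    [-1,0,0,2,0],
    [-1,0,0,0,0],
    [-1,0,0,0,0]
  ]
}}

```text
time: 4.73
tool_pos: [0.4685, 0.053, 0.017]
tcp_rot: [0.468, -3.103, 0.0]
wrist_force: [-15.1, -2.4, 34.7]
width: -0.003
grip_force: 18.4
```

Fully down: it hit the stop at TCP z = 17.5 mm. Now I'll rise, open and look at the tilt.

Request:
{"op": "jog_arm", "data": {
  "motion": [
    [-1,0,0,-8,0],
    [-1,0,0,-25,0],
    [0.5,0,0,-30,0],
    [0.5,0,0,-35,0],
    [0.5,0,0,-35,0],
    [0.5,-10,0,-20,0],
    [0.5,0,0,0,0],
    [0.5,0,0,0,0],
    [0.5,0,0,0,0]
  ]
}}

```text
time: 5.48
tool_pos: [0.4779, 0.0563, 0.1659]
tcp_rot: [0.468, -3.104, -0.0]
wrist_force: [-0.5, 1.3, -0.9]
width: 0.747
grip_force: 0.0
```

```bash
cat > packm.py <<'E'
import sys
from h import *
b=int(sys.argv[1]); y0=(-120,-40,40,120)[b]
c,im,d=snap(sys.argv[2],sys.argv[3] if len(sys.argv)>3 else None); P=cloud(c,d)*1000; L=loc(DOCK,P)
m=(abs(L[...,1]-y0)<40)&(L[...,0]>-60)&(L[...,0]<45)&(L[...,2]>46)&(L[...,2]<125)
k=L[m]; print(len(k),'z99',np.percentile(k[:,2],99.5))
for a in(50,60,70,80,90,96):
    j=k[abs(k[:,2]-a)<3]
    if len(j)>10: print(a,'x %.1f y %.1f %.1f'%(np.median(j[:,0]),*np.percentile(j[:,1],[1,99])))
E
python3 packm.py 0 wrist w3.png; python3 packm.py 0 top; python3 -c "
from h import *
go(DOCK,(12,-122,150),(12,-122,66))"
```

```text
4799 z99 101.43956015629543
50 x -39.6 y -146.7 -95.9
60 x -28.9 y -147.0 -96.6
70 x -18.1 y -147.3 -96.3
80 x -7.5 y -146.8 -96.2
90 x 3.2 y -147.0 -96.1
96 x 9.8 y -146.8 -95.6
204 z99 105.67925077377551
90 x 2.2 y -143.3 -93.7
96 x 9.5 y -143.2 -92.4
twist -0.0 tilt 0.25
(12, -122, 150) world [567.7  84.1 150. ] shift [-94.8  -0.1  15. ]
(12, -122, 66) world [567.7  84.1  66. ] shift [ 0.  0. 84.]
t 5.5833 F [-0.4 -0.4  0.3] w 0.747
```

View pics/w3.png

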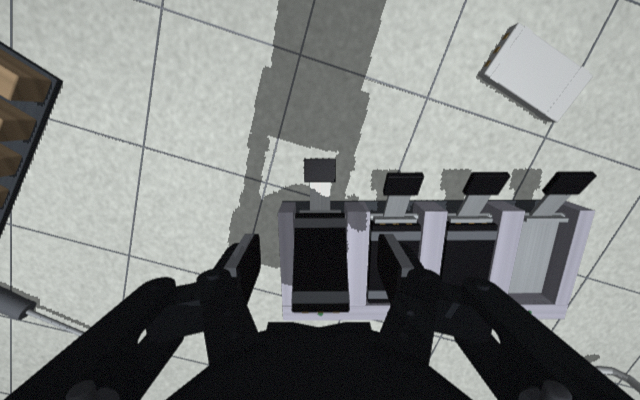

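The pack is kicked up 43° at (320,265), centred between the fingers. I'll move over its high end, descend and grip the sides.

Request:
{"op": "jog_arm", "data": {
  "motion": [
    [0.5,-15,0,0,0],
    [0.5,-25,1,0,0],
    [0.5,-25,0,5,0],
    [0.5,-20,0,10,0],
    [0.5,-8,0,15,0],
    [0.5,0,0,20,0],
    [0.5,0,0,20,0],
    [0.5,0,0,20,0],
    [0.5,0,0,9,0],
    [0.5,0,0,0,0]
  ]
}}

```text
time: 6.42
tool_pos: [0.5636, 0.0843, 0.0638]
tcp_rot: [0.467, -3.098, -0.001]
wrist_force: [-0.4, 0.5, -1.0]
width: 0.751
grip_force: 0.0
```

Request:
{"op": "jog_arm", "data": {
  "force": 25,
  "motion": [
    [-0.3,0,0,0,0],
    [-0.3,0,0,0,0],
    [-0.3,0,0,0,0],
    [-0.3,0,0,0,0],
    [-0.3,0,0,0,0]
  ]
}}

```text
time: 6.83
tool_pos: [0.5681, 0.0848, 0.0693]
tcp_rot: [-0.468, 3.105, -0.0]
wrist_force: [-0.9, 0.0, -1.7]
width: 0.601
grip_force: 33.0
```

```bash
python3 -c "
from h import *
go(DOCK,(-38,-121,85))
s=bot.read_state(); print(loc(DOCK,s['tool_pos']*1000), s['grip_force'])"
```

```text
twist -0.0 tilt 0.10
(-38, -121, 85) world [519.7  70.3  85. ] shift [ 50.6   0.4 -15.7]
t 6.8333 F [-0.9  0.  -1.7] w 0.601
[  12.59843419 -121.42159132   69.25102446] 33.002943992614746
```

Gripped at 51 mm. Now I'll swing the pack upright in an arc about its low end, held by the lip.

Request:
{"op": "jog_arm", "data": {
  "motion": [
    [-0.3,6,0,-6.5,0],
    [-0.3,6.7,0,-5.8,0],
    [-0.3,7.2,0,-5,0],
    [-0.3,7.7,0,-4.2,0],
    [-0.3,8.1,0,-3.3,0],
    [-0.3,8.3,0,-2.4,0],
    [-0.3,8.5,0,-1.5,0],
    [-0.3,7.1,0,-0.5,0],
    [-0.3,0,0,0,0],
    [-0.3,0,0,0,0]
  ]
}}

```text
time: 7.67
tool_pos: [0.51, 0.067, 0.0974]
tcp_rot: [0.468, -3.107, -0.0]
wrist_force: [0.4, 0.9, -2.0]
width: 0.601
grip_force: 33.0
```

```bash
cat > tilt.py <<'E'
import sys
from h import *
s=bot.read_state(); c,im,d=snap('side'); P=cloud(c,d)*1000; L=loc([s['tool_pos'][0]*1000,s['tool_pos'][1]*1000,float(sys.argv[1])],P)
L[...,2]-=s['tool_pos'][2]*1000
m=(abs(L[...,1])<24)&(abs(L[...,0])<60)&(L[...,2]<-5)&(L[...,2]>-75); k=L[m]
for a in range(-70,-4,10):
    j=k[abs(k[:,2]-a)<5]
    if len(j)>3: print(a,len(j),'x %.1f  y %.1f %.1f'%(np.median(j[:,0]),j[:,1].min(),j[:,1].max()))
uv=proj(c,s['tool_pos'])[0].astype(int); print(uv)
cv2.imwrite('pics/'+sys.argv[2],cv2.resize(im[max(0,uv[1]-55):uv[1]+65,max(0,uv[0]-70):uv[0]+70],None,fx=4,fy=4,interpolation=2)[...,::-1])
print(loc(DOCK,s['tool_pos']*1000),s['width'],s['grip_force'],s['wrist_force'],s['time'])
E
python3 tilt.py 17.2 t0.png
```

```text
-70 37 x 2.1  y -20.4 -1.5
-60 34 x 11.5  y -20.3 -1.1
-50 27 x 21.3  y -20.7 -0.8
-40 15 x 31.0  y -23.8 -13.3
-30 5 x -44.2  y -23.9 15.4
-20 67 x -55.9  y -23.9 23.1
-10 89 x -46.0  y -23.9 23.8
[312 196]
[ -48.17509855 -121.27189572   97.35989696] 0.6013871131585331 32.9961222410202 [ 0.4085628   0.94759584 -2.03144549] 7.6667
```

View pics/t0.png

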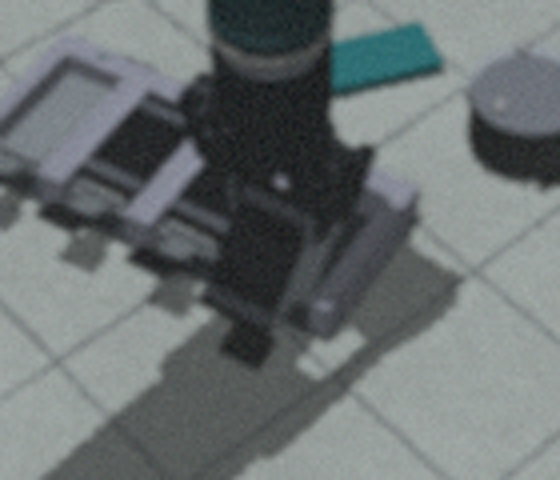

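The pack kept its 43° in the grip: it rose off the lip without pivoting, and the side view shows it still tilted at (250,250). The dock's far wall can turn it instead, if I drag the low end against it. First I'll check the room there.

```bash
python3 - <<'E'
from h import *
z=np.load('top0.npz'); im,d=z['im'],z['d']; c=cal('top'); P=cloud(c,d)*1000; L=loc(DOCK,P)
for n,(u0,u1,v0,v1) in dict(rover=(285,340,100,145),turq=(245,282,112,156),mug=(150,198,145,185)).items():
    k=L[v0:v1,u0:u1]; k=k[k[...,2]>5]; print(n,k.min(0).round(),k.max(0).round())
m=(L[...,0]>82)&(L[...,0]<200)&(abs(L[...,1])<190)&(L[...,2]>4); k=L[m]; 
for y in range(-190,190,20):
    j=k[abs(k[:,1]-y)<10]; print(y,len(j),j[:,0].min() if len(j) else '')
go(DOCK,(-48,-121,170),(148,-121,170),(148,-121,54),(84,-121,88))
E
```

```text
rover [ -97. -287.    5.] [ 287.  -99. 1240.]
turq [ -97. -109.    5.] [ 282.    5. 1240.]
mug [-97. -99.   5.] [ 268.  286. 1240.]
-190 87 92.45893622921838
-170 173 85.59755174611172
-150 113 85.89853999632611
-130 32 83.75993789487238
-110 20 83.98192316972396
-90 31 91.78011277718308
-70 60 85.37906721295896
-50 115 82.2119820778049
-30 118 88.02448274655139
-10 61 90.0725704875583
10 28 84.61915141805876
30 31 90.57204659618493
50 27 84.35272143521118
70 27 84.48624960889083
90 41 82.06164207382744
110 35 82.12687860736392
130 35 83.41509241687541
150 34 82.68352966864462
170 153 82.16874973488338
twist -0.0 tilt 0.02
(-48, -121, 170) world [510.1  67.3 170. ] shift [  0.4   0.3 -72.6]
(148, -121, 170) world [697.4 125.3 170. ] shift [-196.    0.    0.]
(148, -121, 54) world [697.4 125.3  54. ] shift [  0.   0. 116.]
(84, -121, 88) world [636.2 106.4  88. ] shift [ 64.   0. -34.]
t 7.7167 F [-0.  -0.4 -1.1] w 0.605
```

```bash
python3 - <<'E'
from h import *
z=np.load('top0.npz'); im,d=z['im'],z['d']; c=cal('top'); 
for n,uvs,h in (('rover',[(312,124),(294,124),(330,124),(312,141),(327,137)],.05),('turq',[(249,150),(266,153),(278,121),(260,117)],.012),('plug',[(217,187),(229,187)],.02)):
    print(n,loc(DOCK,ray(c,uvs,h)*1000)[:,:2].round().tolist())
E
```

```text
rover [[187.0, -194.0], [201.0, -145.0], [172.0, -243.0], [140.0, -180.0], [139.0, -224.0]]
turq [[174.0, -1.0], [152.0, -45.0], [232.0, -105.0], [258.0, -58.0]]
plug [[96.0, 115.0], [86.0, 82.0]]
```

Room is clear behind the dock at y = 30; the turquoise slab and rover stay well away. I'll go there.

Request:
{"op": "jog_arm", "data": {
  "motion": [
    [-0.3,0,0,-20,0],
    [-0.3,0,0,-26,0],
    [-0.3,0,0,-26,0],
    [-0.3,-10,7,-2,0],
    [-0.3,-22,17,0,0],
    [-0.3,-26,20,0,0],
    [-0.3,-26,20,0,0],
    [-0.3,-26,20,0,0],
    [-0.3,-26,20,0,0],
    [-0.3,-26,20,0,0]
  ]
}}

```text
time: 8.55
tool_pos: [0.6296, 0.2355, 0.1697]
tcp_rot: [0.469, -3.105, -0.0]
wrist_force: [0.6, -0.1, -1.5]
width: 0.602
grip_force: 33.0
```

Request:
{"op": "jog_arm", "data": {
  "motion": [
    [-0.3,-24,17,0,0],
    [-0.3,-15,10,0,0],
    [-0.3,0,0,16,0],
    [-0.3,0,0,25,0],
    [-0.3,0,0,25,0],
    [-0.3,0,0,25,0],
    [-0.3,0,0,15,0],
    [-0.3,0,0,10,0],
    [-0.3,0,0,0,0],
    [-0.3,0,0,0,0]
  ]
}}

```text
time: 9.38
tool_pos: [0.6581, 0.2709, 0.055]
tcp_rot: [0.469, -3.106, 0.0]
wrist_force: [1.3, 0.5, -1.1]
width: 0.604
grip_force: 32.9
```

```bash
python3 -c "
from h import *
go(DOCK,(84,30,88))
s=bot.read_state(); print(loc(DOCK,s['tool_pos']*1000), s['grip_force'])"
```

```text
twist -0.0 tilt 0.04
(84, 30, 88) world [591.6 250.6  88. ] shift [ 69.6   0.2 -33. ]
t 9.3833 F [ 1.3  0.5 -1.1] w 0.604
[153.61235245  29.75416469  55.0028616 ] 32.91824698448181
```

Request:
{"op": "jog_arm", "data": {
  "motion": [
    [-0.3,7,0,0,0],
    [-0.3,5.9,0,-6,0],
    [-0.3,6.6,0,-6,0],
    [-0.3,7.1,0,-5.3,0],
    [-0.3,7.7,0,-4.7,0],
    [-0.3,8.1,0,-3.8,0],
    [-0.3,8.5,0,-3,0],
    [-0.3,8.6,0,-2,0],
    [-0.3,8.9,0,-1.2,0],
    [-0.3,0,0,0,0]
  ]
}}

```text
time: 10.22
tool_pos: [0.5921, 0.2505, 0.0893]
tcp_rot: [-0.469, 3.104, 0.001]
wrist_force: [3.0, 0.9, -0.7]
width: 0.6
grip_force: 33.9
```

Request:
{"op": "jog_arm", "data": {
  "motion": [
    [-0.3,2,0,0,0],
    [-0.3,0,0,0,0]
  ]
}}

```text
time: 10.38
tool_pos: [0.5909, 0.2501, 0.0879]
tcp_rot: [-0.469, 3.105, 0.0]
wrist_force: [4.2, 0.2, 0.6]
width: 0.605
grip_force: 33.9
```

```bash
python3 tilt.py 17.2 t1.png
```

```text
-50 186 x -32.3  y -23.7 23.8
-40 42 x -8.8  y -23.9 23.4
-30 28 x -8.1  y -23.6 22.9
-20 33 x -7.5  y -24.0 23.1
-10 33 x -6.9  y -21.9 23.5
[293 150]
[83.18830794 29.69407431 87.94764961] 0.6049781342139092 33.93806755542755 [4.20116539 0.18770237 0.59003152] 10.3833
```

View pics/t1.png

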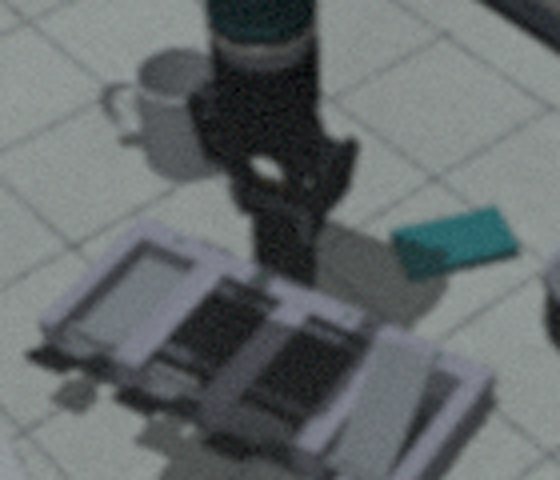

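Upright to within 4° at (285,240), with its face about 8 mm off the TCP as expected. I'll back off, lift and twist towards the rack, then re-measure the rack.

Request:
{"op": "jog_arm", "data": {
  "motion": [
    [-0.3,-4,0,0,0],
    [-0.3,0,0,-15,0],
    [-0.3,0,0,-25,0],
    [-0.3,0,0,-28,0],
    [-0.3,0,0,-25,0],
    [-0.3,0,0,-20,6.6],
    [-0.3,0,0,0,7],
    [-0.3,0,0,0,7],
    [-0.3,0,0,0,7],
    [-0.3,0,0,0,7]
  ]
}}

```text
time: 11.27
tool_pos: [0.5925, 0.2504, 0.1982]
tcp_rot: [-0.485, -3.098, 0.005]
wrist_force: [-0.9, -0.9, -1.5]
width: 0.607
grip_force: 13.6
```

```bash
cat > rackm.py <<'E'
import sys
from h import *
c,im,d=snap('top'); hsv=cv2.cvtColor(im,cv2.COLOR_RGB2HSV)
m=((hsv[...,0]>8)&(hsv[...,0]<25)&(hsv[...,1]>70)).astype(np.uint8); m[:,:380]=0;m[:,500:]=0;m[:120]=0;m[270:]=0
n,l,s,ce=cv2.connectedComponentsWithStats(m)
F=np.array([ray(c,ce[i],.042)[0]*1000 for i in range(1,n) if s[i,4]>150])
o=np.argsort(F[:,0]); F=F[o]; print(F[:,:2].round(1).tolist())
v=F[-1]-F[0]; print('RACK',F.mean(0)[:2],np.degrees(np.arctan2(v[1],v[0])),np.linalg.norm(v))
r=[*F.mean(0)[:2],np.degrees(np.arctan2(v[1],v[0]))] if len(F)==5 else RACK
x=float(sys.argv[1]); go(r,(x,0,195),(x,0,110),(x,0,75))
E
python3 rackm.py 69; python3 tilt.py 17.2 t2.png
```

```text
[[459.6, -264.0], [502.8, -277.3], [546.3, -291.2], [589.9, -304.9], [632.9, -319.5]]
RACK [ 546.31053588 -291.35130719] -17.75050119321237 182.059613943537
twist -0.4 tilt 0.40
(69.0, 0, 195) world [ 612.  -312.4  195. ] shift [-190.1 -530.     3.1]
(69.0, 0, 110) world [ 612.  -312.4  110. ] shift [ 0.  0. 85.]
(69.0, 0, 75) world [ 612.  -312.4   75. ] shift [ 0.  0. 35.]
t 11.3167 F [-0.2  0.6 -2. ] w 0.61
-60 12 x -15.6  y -23.5 23.5
-50 25 x -14.9  y -23.6 22.0
-40 27 x -14.6  y -23.6 21.1
-30 27 x -13.8  y -23.6 21.0
-20 26 x -13.1  y -23.8 22.8
-10 22 x -14.3  y -23.4 18.3
[291 122]
[ 84.85363367  29.50577558 198.09161064] 0.6096126008339433 13.536590337753296 [-0.16015478  0.57386231 -2.02082756] 11.3167
```

Grip force dipped, probably the slackening. I'll hold still and tighten.

Request:
{"op": "jog_arm", "data": {
  "force": 50,
  "motion": [
    [-0.6,0,0,0,0],
    [-0.6,0,0,0,0],
    [-0.6,0,0,0,0],
    [-0.6,0,0,0,0],
    [-0.6,0,0,0,0]
  ]
}}

```text
time: 11.78
tool_pos: [0.5945, 0.2511, 0.2004]
tcp_rot: [-0.475, -3.105, 0.0]
wrist_force: [0.9, 0.5, -2.9]
width: 0.598
grip_force: 57.5
```

```bash
python3 tilt.py -17.7 t2.png
```

```text
-60 8 x -9.5  y -17.6 23.5
-50 15 x -9.4  y -20.2 22.7
-40 15 x -8.7  y -23.8 22.9
-30 17 x -8.0  y -23.6 22.3
-20 19 x -7.4  y -23.4 21.7
-10 11 x -7.4  y -23.3 20.2
[291 121]
[ 87.00002698  29.62639434 200.41077207] 0.5977042572099076 57.5221985578537 [ 0.93103821  0.46241746 -2.91924037] 11.7833
```

View pics/t2.png

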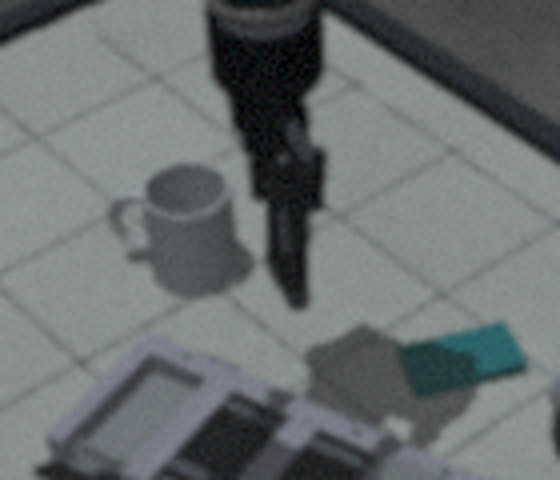

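Still held, hanging upright at (290,250). Now to the rack.

Request:
{"op": "jog_arm", "data": {
  "motion": [
    [-0.6,-5,-15,0,0],
    [-0.6,-10,-28,0,0],
    [-0.6,-13,-37,0,0],
    [-0.6,-13,-37,0,0],
    [-0.6,-13,-37,0,0],
    [-0.6,-13,-37,0,0],
    [-0.6,-13,-37,0,0],
    [-0.6,-13,-37,0,0],
    [-0.6,-13,-37,0,0],
    [-0.6,-13,-37,0,0]
  ]
}}

```text
time: 12.67
tool_pos: [0.6059, -0.1105, 0.2009]
tcp_rot: [0.476, 3.105, -0.001]
wrist_force: [1.2, -0.1, -2.1]
width: 0.601
grip_force: 57.6
```

Request:
{"op": "jog_arm", "data": {
  "motion": [
    [-0.6,-13,-37,0,0],
    [-0.6,-13,-37,0,0],
    [-0.6,-13,-37,0,0],
    [-0.6,-13,-37,0,0],
    [-0.6,-10,-28,0,0],
    [-0.6,-4,-12,0,0],
    [-0.6,0,0,0,0],
    [-0.6,0,0,0,0],
    [-0.6,0,0,0,0]
  ]
}}

```text
time: 13.42
tool_pos: [0.6128, -0.3059, 0.2003]
tcp_rot: [-0.476, -3.105, -0.002]
wrist_force: [-0.7, 0.4, -1.7]
width: 0.598
grip_force: 57.6
```

```bash
cat > rw.py <<'E'
import sys
from h import *
# rack and pack tilt in the wrist view, in rack frame RACK
s=bot.read_state(); c,im,d=snap('wrist',sys.argv[2] if len(sys.argv)>2 else None); P=cloud(c,d)*1000
hsv=cv2.cvtColor(im,cv2.COLOR_RGB2HSV); L=loc(RACK,P)
m=(hsv[...,0]>8)&(hsv[...,0]<25)&(hsv[...,1]>60)&(abs(L[...,2]-42)<3)
k=L[m]
for i,x in enumerate((-92,-46,0,46,92)):
    j=k[abs(k[:,0]-x)<20]
    if len(j)>60: print('fin',x,len(j),'x %.1f..%.1f y %.1f..%.1f'%(*np.percentile(j[:,0],[2,98]),*np.percentile(j[:,1],[2,98])))
print('tcp',loc(RACK,s['tool_pos']*1000).round(1))
go(RACK,(float(sys.argv[1]),0,75))
E
sed -i 's/RACK=.*/RACK=[546.3,-291.4,-17.6]/' h.py
python3 rw.py 69 w4.png; python3 tilt.py -17.6 t3.png
```

```text
fin -92 2131 x -99.6..-75.4 y -37.5..28.1
fin -46 1892 x -54.8..-29.6 y -37.4..28.4
fin 0 1617 x -8.2..16.3 y -37.1..28.6
fin 46 1427 x 37.6..61.9 y -37.2..28.6
fin 92 668 x 82.9..101.8 y -37.7..29.5
tcp [ 67.8   6.3 200.3]
twist 0.2 tilt 0.05
(69.0, 0, 75) world [ 612.1 -312.3   75. ] shift [ -1.1  -6.7 125.4]
t 13.4667 F [-0.5  0.5 -1.7] w 0.599
-60 24 x -8.2  y -22.8 23.8
-50 47 x -8.8  y -22.6 23.5
-40 57 x -7.6  y -22.6 23.7
-30 52 x -6.8  y -23.9 23.9
-20 50 x -6.4  y -23.2 22.6
-10 51 x -6.1  y -22.9 22.1
[455 239]
[ -59.93543686 -507.64723646  200.41396282] 0.5994188940825018 57.61437714099884 [-0.50246646  0.51595282 -1.69287352] 13.4667
```

View pics/w4.png

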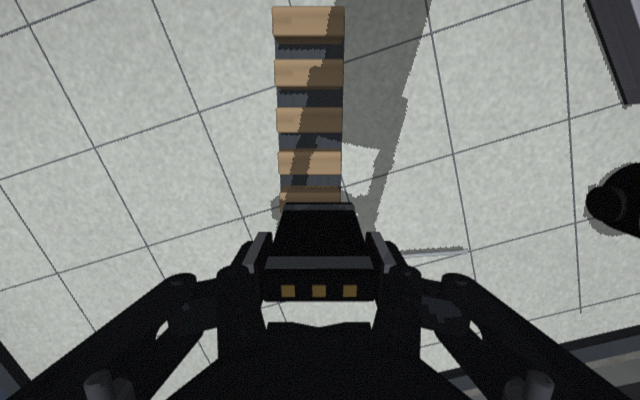

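Wrist view: the held pack at (318,235), with its gold contacts at (318,290), covers the far slot. Fins are at (308,25) to (310,195). The cameras disagree by about 4 mm, so I'll cross-check the pack against the fins in the side view alone.

```bash
cat > sf.py <<'E'
from h import *
c,im,d=snap('side'); P=cloud(c,d)*1000; hsv=cv2.cvtColor(im,cv2.COLOR_RGB2HSV); L=loc(RACK,P)
m=(hsv[...,0]>5)&(hsv[...,0]<28)&(hsv[...,1]>60)&(abs(L[...,2]-42)<2.5)&(abs(L[...,1])<60)
k=L[m]
for x in(-92,-46,0,46,92):
    j=k[abs(k[:,0]-x)<20]
    if len(j)>30: print('fin',x,len(j),'x %.1f..%.1f y %.1f..%.1f z %.1f'%(*np.percentile(j[:,0],[2,98]),*np.percentile(j[:,1],[2,98]),np.median(j[:,2])))
t=loc(RACK,bot.read_state()['tool_pos']*1000)
for a in range(int(t[2])-75,int(t[2])-4,10):
    j=L[(abs(L[...,0]-t[0])<25)&(abs(L[...,1]-t[1])<35)&(abs(L[...,2]-a)<5)]
    if len(j)>5: print('pack z',a,len(j),'x %.1f (%.1f %.1f) y %.1f %.1f'%(np.median(j[:,0]),*np.percentile(j[:,0],[5,95]),j[:,1].min(),j[:,1].max()))
    
print('tcp',t)
E
python3 sf.py
```

```text
fin -92 204 x -104.9..-80.7 y -39.0..15.9 z 41.9
fin -46 157 x -58.0..-34.7 y -39.5..16.5 z 41.7
fin 0 114 x -13.1..11.4 y -39.4..17.1 z 41.7
fin 46 162 x 32.8..56.1 y -38.8..25.8 z 41.9
pack z 145 51 x 59.7 (58.1 66.9) y -19.7 30.2
pack z 155 66 x 60.2 (58.5 69.3) y -20.6 32.5
pack z 165 69 x 60.9 (59.1 68.7) y -19.7 32.0
pack z 175 58 x 61.4 (59.5 68.9) y -20.1 32.0
pack z 185 67 x 61.8 (60.2 67.8) y -20.3 31.2
pack z 195 56 x 62.6 (61.0 64.1) y -17.6 31.1
tcp [ 68.09591996   6.95213916 200.54664838]
```

Request:
{"op": "jog_arm", "data": {
  "motion": [
    [-0.6,-1,-5,10,0],
    [-0.6,0,-4,20,0],
    [-0.6,0,0,20,0],
    [-0.6,0,0,20,0],
    [-0.6,0,0,14,0],
    [-0.6,0,0,8,0],
    [-0.6,0,0,6,0],
    [-0.6,0,0,6,0],
    [-0.6,0,0,0,0],
    [-0.6,0,0,0,0]
  ]
}}

```text
time: 14.4
tool_pos: [0.6118, -0.3161, 0.097]
tcp_rot: [0.476, 3.105, -0.001]
wrist_force: [0.2, 0.2, -2.2]
width: 0.598
grip_force: 57.8
```

Request:
{"op": "jog_arm", "data": {
  "motion": [
    [-0.6,0,0,6,0],
    [-0.6,0,0,6,0],
    [-0.6,0,0,4,0],
    [-0.6,0,0,0,0],
    [-0.6,0,0,0,0]
  ]
}}

```text
time: 14.82
tool_pos: [0.611, -0.3157, 0.0798]
tcp_rot: [-0.476, -3.104, -0.001]
wrist_force: [0.1, -0.4, -2.9]
width: 0.599
grip_force: 57.8
```

```bash
python3 sf.py
```

```text
fin -92 169 x -104.7..-81.2 y -39.2..5.6 z 41.8
fin -46 112 x -59.1..-34.7 y -39.3..-2.6 z 41.8
fin 0 64 x -12.4..11.9 y -38.9..10.0 z 41.6
fin 46 165 x 32.4..57.7 y -38.2..25.1 z 41.8
pack z 5 17 x 73.6 (64.4 80.4) y -38.6 -26.9
pack z 15 17 x 78.5 (54.9 80.1) y -38.7 -28.3
pack z 25 15 x 78.6 (52.5 80.2) y -38.4 -27.6
pack z 35 65 x 61.5 (47.5 86.6) y -38.6 27.5
pack z 45 190 x 55.2 (45.6 89.3) y -38.6 29.8
pack z 55 52 x 62.5 (60.6 72.2) y -31.0 20.4
pack z 65 45 x 62.9 (61.0 64.2) y -30.1 20.3
pack z 75 43 x 63.2 (62.1 64.3) y -27.2 21.9
tcp [69.32149028 -3.6959508  80.24991413]
```

Going in cleanly. I'll lower it to contact.

Request:
{"op": "jog_arm", "data": {
  "motion": [
    [-0.6,0,0,4,0],
    [-0.6,0,0,3,0],
    [-0.6,0,0,0,0],
    [-0.6,0,0,0,0]
  ]
}}

```text
time: 15.2
tool_pos: [0.6111, -0.3158, 0.073]
tcp_rot: [-0.476, -3.104, -0.0]
wrist_force: [-0.1, -0.3, -2.6]
width: 0.598
grip_force: 57.8
```

Request:
{"op": "jog_arm", "data": {
  "motion": [
    [-0.6,0,0,2,0],
    [-0.6,0,0,0,0],
    [-0.6,0,0,0,0]
  ]
}}

```text
time: 15.45
tool_pos: [0.6114, -0.3159, 0.0714]
tcp_rot: [-0.476, -3.105, -0.0]
wrist_force: [-0.0, 0.8, -1.6]
width: 0.599
grip_force: 57.8
```

Request:
{"op": "jog_arm", "data": {
  "motion": [
    [-0.6,0,0,1.5,0],
    [-0.6,0,0,0,0],
    [-0.6,0,0,0,0]
  ]
}}

```text
time: 15.7
tool_pos: [0.6115, -0.316, 0.07]
tcp_rot: [0.476, 3.105, -0.0]
wrist_force: [0.6, -0.5, -1.6]
width: 0.596
grip_force: 58.0
```

Request:
{"op": "jog_arm", "data": {
  "motion": [
    [-0.6,0,0,1.5,0],
    [-0.6,0,0,0,0],
    [-0.6,0,0,0,0]
  ]
}}

```text
time: 15.95
tool_pos: [0.6118, -0.3161, 0.0699]
tcp_rot: [0.476, 3.105, -0.0]
wrist_force: [-1.8, 0.9, 6.2]
width: 0.594
grip_force: 58.5
```

Request:
{"op": "jog_arm", "data": {
  "motion": [
    [-0.6,0,0,1.5,0],
    [-0.6,0,0,0,0],
    [-0.6,0,0,0,0]
  ]
}}

```text
time: 16.2
tool_pos: [0.612, -0.3162, 0.0698]
tcp_rot: [0.476, 3.104, -0.001]
wrist_force: [-4.5, 1.8, 12.0]
width: 0.603
grip_force: 59.4
```

On the floor at z = 70 as predicted. Release and rise.

Request:
{"op": "jog_arm", "data": {
  "motion": [
    [-0.6,0,0,-2.5,0],
    [0,0,0,0,0],
    [0.5,0,0,0,0],
    [0.5,0,0,0,0],
    [0.5,0,0,0,0],
    [0.5,0,0,-8,0],
    [0.5,0,0,-25,0],
    [0.5,0,0,-35,0],
    [0.5,0,0,-35,-7],
    [0.5,0,0,-20,-7]
  ]
}}

```text
time: 17.03
tool_pos: [0.6132, -0.3169, 0.1978]
tcp_rot: [0.085, 3.135, -0.004]
wrist_force: [1.7, -0.9, 1.1]
width: 0.747
grip_force: 0.0
```

Request:
{"op": "jog_arm", "data": {
  "motion": [
    [-1,0,0,0,-7],
    [-1,0,0,0,-7],
    [-1,0,0,0,-6.8]
  ]
}}

```text
time: 17.28
tool_pos: [0.6121, -0.3163, 0.1945]
tcp_rot: [-0.483, 3.102, -0.003]
wrist_force: [0.3, 0.4, -0.7]
width: 0.329
grip_force: 0.0
```

```bash
sed -i 's/^DOCK=.*;/DOCK=[518.9,196.9,17.2];/' h.py; python3 sf.py;  python3 -c "
from h import *
go(DOCK,(15,-120.5,195),(15,-120.5,100),(15,-120.5,26),(15,-120.5,90),(-89,-40,75),(-89,-40,19))"
```

```text
fin -92 175 x -104.8..-81.4 y -39.2..9.6 z 42.0
fin -46 122 x -58.8..-34.5 y -39.3..5.1 z 41.7
fin 0 78 x -12.6..12.0 y -39.2..19.2 z 41.4
fin 46 162 x 32.6..57.5 y -38.7..24.4 z 41.7
tcp [ 69.88229903  -3.7388425  193.74672713]
twist 0.8 tilt 0.09
(15, -120.5, 195) world [568.9  86.2 195. ] shift [-78.  397.   -1.3]
(15, -120.5, 100) world [568.9  86.2 100. ] shift [ 0.  0. 95.]
(15, -120.5, 26) world [568.9  86.2  26. ] shift [ 0.  0. 74.]
(15, -120.5, 90) world [568.9  86.2  90. ] shift [  0.   0. -64.]
(-89, -40, 75) world [445.7 132.4  75. ] shift [104.   80.5  15. ]
(-89, -40, 19) world [445.7 132.4  19. ] shift [ 0.  0. 56.]
t 17.3333 F [-0.6  0.8 -0.3] w 0.243
```

Next is pushing cradle 0 down.

Request:
{"op": "jog_arm", "data": {
  "motion": [
    [-1,-4,18,0,0],
    [-1,-7,34,0,0],
    [-1,-7,37,0,0],
    [-1,-7,37,0,0],
    [-1,-7,37,0,0],
    [-1,-7,37,0,0],
    [-1,-7,37,0,0],
    [-1,-8,37,0,0],
    [-1,-8,37,0,0],
    [-1,-8,37,0,0]
  ]
}}

```text
time: 18.17
tool_pos: [0.5734, 0.0396, 0.1928]
tcp_rot: [-0.469, 3.106, 0.001]
wrist_force: [0.0, -0.0, -0.6]
width: 0.001
grip_force: 0.0
```

Request:
{"op": "jog_arm", "data": {
  "motion": [
    [-1,-5,31,5,0],
    [-1,-3,18,20,0.8],
    [-1,0,0,30,0],
    [-1,0,0,30,0],
    [-1,0,0,15,0],
    [-1,0,0,10,0],
    [-1,0,0,10,0],
    [-1,0,0,10,0],
    [-1,0,0,10,0],
    [-1,0,0,10,0]
  ]
}}

```text
time: 19.0
tool_pos: [0.5696, 0.0864, 0.0436]
tcp_rot: [-0.45, 3.104, -0.0]
wrist_force: [1.6, 0.5, 4.2]
width: -0.002
grip_force: 2.0
```

```bash
python3 -c "
from h import *
go(DOCK,(15,-120.5,26))"; python3 packm.py 0 top
```

```text
twist -0.7 tilt 0.27
(15, -120.5, 26) world [568.9  86.2  26. ] shift [ 0.8  0.  17.6]
t 19.0 F [1.6 0.5 4.2] w -0.002Traceback (most recent call last):
  File "packm.py", line 6, in <module>
    k=L[m]; print(len(k),'z99',np.percentile(k[:,2],99.5))
                               ~~~~~~~~~~~~~^^^^^^^^^^^^^
    return _quantile_unchecked(
        a, q, axis, out, overwrite_input, method, keepdims, weights)
    return _ureduce(a,
                    func=_quantile_ureduce_func,
    ...<5 lines>...
                    overwrite_input=overwrite_input,
                    method=method)
    r = func(a, **kwargs)
    result = _quantile(arr,
                       quantiles=q,
    ...<2 lines>...
                       out=out,
                       weights=wgt)
    slices_having_nans = np.isnan(arr[-1, ...])
                                  ~~~^^^^^^^^^
IndexError: index -1 is out of bounds for axis 0 with size 0
```

Request:
{"op": "jog_arm", "data": {
  "motion": [
    [-1,0,0,8,0],
    [-1,0,0,6,0],
    [-1,0,0,3,0],
    [-1,0,0,2,0],
    [-1,0,0,0,0],
    [-1,0,0,0,0]
  ]
}}

```text
time: 19.55
tool_pos: [0.5683, 0.0862, 0.0257]
tcp_rot: [-0.452, 3.108, -0.0]
wrist_force: [-2.6, 0.8, 15.9]
width: 0.007
grip_force: 8.2
```

Request:
{"op": "jog_arm", "data": {
  "motion": [
    [-1,0,0,1,0],
    [-1,0,0,0,0],
    [-1,0,0,0,0]
  ]
}}

```text
time: 19.8
tool_pos: [0.5684, 0.0862, 0.0256]
tcp_rot: [-0.452, 3.108, -0.0]
wrist_force: [-5.0, -0.9, 21.4]
width: 0.002
grip_force: 11.0
```

Cradle 0 is down at z = 25.6 mm. Now paddle 1.

Request:
{"op": "jog_arm", "data": {
  "motion": [
    [-1,0,0,-15,0],
    [-1,0,0,-25,0],
    [-1,0,0,-25,-0.7],
    [-1,15,12,0,0],
    [-1,26,20,0,0],
    [-1,26,20,0,0],
    [-1,22,16,0,0],
    [-1,15,11,5,0],
    [-1,0,0,15,0],
    [-1,0,0,0,0]
  ]
}}

```text
time: 20.63
tool_pos: [0.4401, 0.1302, 0.0643]
tcp_rot: [0.472, -3.099, 0.001]
wrist_force: [-1.3, -0.7, -0.5]
width: 0.001
grip_force: 0.0
```

```bash
python3 -c "
from h import *
go(DOCK,(-89,-41,20))"
```

```text
twist 0.1 tilt 0.41
(-89, -41, 20) world [446.  131.4  20. ] shift [-6.  -0.6 44.3]
t 20.6333 F [-1.3 -0.7 -0.5] w 0.001
```

Request:
{"op": "jog_arm", "data": {
  "motion": [
    [-1,0,0,4,0],
    [-1,0,0,7,0],
    [-1,0,0,7,0],
    [-1,0,0,7,0],
    [-1,0,0,7,0],
    [-1,0,0,7,0],
    [-1,0,0,5,0],
    [-1,0,0,3,0],
    [-1,0,0,0,0],
    [-1,0,0,0,0]
  ]
}}

```text
time: 21.47
tool_pos: [0.4449, 0.1304, 0.0202]
tcp_rot: [0.47, -3.105, 0.0]
wrist_force: [-0.6, -0.7, 0.4]
width: -0.003
grip_force: 0.5
```

Request:
{"op": "jog_arm", "data": {
  "motion": [
    [-1,0,0,2,0],
    [-1,0,0,0,0],
    [-1,0,0,0,0]
  ]
}}

```text
time: 21.72
tool_pos: [0.4451, 0.1305, 0.0186]
tcp_rot: [0.471, -3.106, 0.001]
wrist_force: [-1.6, -1.8, 4.0]
width: 0.002
grip_force: 2.0
```

Request:
{"op": "jog_arm", "data": {
  "motion": [
    [-1,0,0,2,0],
    [-1,0,0,0,0],
    [-1,0,0,0,0]
  ]
}}

```text
time: 21.97
tool_pos: [0.4452, 0.1306, 0.0178]
tcp_rot: [0.471, -3.106, 0.001]
wrist_force: [-6.5, -3.6, 14.8]
width: -0.0
grip_force: 7.9
```

Request:
{"op": "jog_arm", "data": {
  "motion": [
    [-1,0,0,2,0],
    [-1,0,0,1,0],
    [-1,0,0,0,0],
    [-1,0,0,0,0]
  ]
}}

```text
time: 22.3
tool_pos: [0.4454, 0.1306, 0.0172]
tcp_rot: [0.472, -3.105, 0.001]
wrist_force: [-14.0, -5.7, 36.9]
width: 0.001
grip_force: 19.6
```

Request:
{"op": "jog_arm", "data": {
  "motion": [
    [-1,0,0,-10,0],
    [-1,0,0,-25,0],
    [0.5,0,0,-32,0],
    [0.5,0,0,-36,0],
    [0.5,0,0,-30,0],
    [0.5,-15,0,-5,0],
    [0.5,0,0,0,0],
    [0.5,0,0,0,0]
  ]
}}

```text
time: 22.97
tool_pos: [0.4598, 0.1355, 0.1519]
tcp_rot: [-0.471, 3.105, 0.0]
wrist_force: [0.6, -0.0, 0.7]
width: 0.751
grip_force: 0.0
```

```bash
python3 packm.py 1 wrist; python3 -c "
from h import *
go(DOCK,(13,-41,150),(13,-41,69))"
```

```text
5396 z99 101.46128053539324
50 x -38.7 y -67.3 -15.6
60 x -28.0 y -66.7 -16.3
70 x -17.3 y -66.9 -16.2
80 x -6.5 y -67.0 -15.9
90 x 4.0 y -66.7 -15.9
96 x 10.4 y -66.8 -15.5
twist 0.1 tilt 0.09
(13, -41, 150) world [543.4 161.6 150. ] shift [-89.2   0.1   0.5]
(13, -41, 69) world [543.4 161.6  69. ] shift [ 0.  0. 81.]
t 23.0167 F [-0.  -0.2  0.1] w 0.75
```

Request:
{"op": "jog_arm", "data": {
  "motion": [
    [0.5,-15,0,0,0],
    [0.5,-25,0,0,0],
    [0.5,-25,0,0,0],
    [0.5,-18,0,2,0],
    [0.5,-6,0,10,0],
    [0.5,0,0,20,0],
    [0.5,0,0,20,0],
    [0.5,0,0,20,0],
    [0.5,0,0,9,0],
    [0.5,0,0,0,0]
  ]
}}

```text
time: 23.85
tool_pos: [0.5393, 0.1605, 0.0657]
tcp_rot: [0.47, -3.097, 0.001]
wrist_force: [-0.6, -0.5, 0.2]
width: 0.749
grip_force: 0.0
```

Request:
{"op": "jog_arm", "data": {
  "force": 30,
  "motion": [
    [0.5,0,0,0,0],
    [-0.3,0,0,0,0],
    [-0.3,0,0,0,0],
    [-0.3,0,0,0,0],
    [-0.3,0,0,0,0],
    [-0.3,0,0,0,0]
  ]
}}

```text
time: 24.35
tool_pos: [0.5444, 0.1618, 0.0713]
tcp_rot: [-0.471, 3.105, 0.0]
wrist_force: [-0.6, -0.6, 1.7]
width: 0.602
grip_force: 35.9
```

```bash
python3 -c "
from h import *
go(DOCK,(13,-41,175),(154,30,175),(154,30,55))
s=bot.read_state(); print(loc(DOCK,s['tool_pos']*1000), s['grip_force'])"
```

```text
twist 0.1 tilt 0.07
(13, -41, 175) world [543.4 161.6 175. ] shift [ 1.000e+00  1.000e-01 -1.037e+02]
(154, 30, 175) world [657.1 271.1 175. ] shift [-141.   71.    0.]
(154, 30, 55) world [657.1 271.1  55. ] shift [  0.   0. 120.]
t 24.35 F [-0.6 -0.6  1.7] w 0.602
[ 13.9937445  -41.06453734  71.28386194] 35.90357959270477
```

Request:
{"op": "jog_arm", "data": {
  "motion": [
    [-0.3,0,0,-12,0],
    [-0.3,0,0,-25,0],
    [-0.3,0,0,-28,0],
    [-0.3,0,0,-24,0],
    [-0.3,-8,4,-15,0],
    [-0.3,-22,11,0,0],
    [-0.3,-28,14,0,0],
    [-0.3,-28,14,0,0],
    [-0.3,-28,14,0,0],
    [-0.3,-20,10,0,0]
  ]
}}

```text
time: 25.18
tool_pos: [0.6539, 0.2673, 0.1755]
tcp_rot: [-0.472, 3.104, 0.001]
wrist_force: [-0.2, -0.2, -1.2]
width: 0.599
grip_force: 35.6
```

Request:
{"op": "jog_arm", "data": {
  "motion": [
    [-0.3,-7,4,0,0],
    [-0.3,0,0,16,0],
    [-0.3,0,0,26,0],
    [-0.3,0,0,26,0],
    [-0.3,0,0,26,0],
    [-0.3,0,0,16,0],
    [-0.3,0,0,10,0],
    [-0.3,0,0,0,0],
    [-0.3,0,0,0,0]
  ]
}}

```text
time: 25.93
tool_pos: [0.6574, 0.271, 0.0547]
tcp_rot: [0.471, -3.105, 0.0]
wrist_force: [-0.0, -0.7, -2.3]
width: 0.605
grip_force: 35.5
```

```bash
python3 -c "
from h import *
go(DOCK,(84.5,30,88))
s=bot.read_state(); print(loc(DOCK,s['tool_pos']*1000), s['grip_force'])"
```

```text
twist 0.0 tilt 0.04
(84.5, 30, 88) world [590.7 250.5  88. ] shift [ 69.7   0.1 -33.3]
t 25.9333 F [-0.  -0.7 -2.3] w 0.605
[154.18914441  29.88720711  54.70650245] 35.47279179096222
```

Same start as before, so the same wall roll with 2 mm more overdrive.

Request:
{"op": "jog_arm", "data": {
  "motion": [
    [-0.3,7,0,0,0],
    [-0.3,5.9,0,-6,0],
    [-0.3,6.6,0,-6,0],
    [-0.3,7.1,0,-5.3,0],
    [-0.3,7.7,0,-4.7,0],
    [-0.3,8.1,0,-3.8,0],
    [-0.3,8.5,0,-3,0],
    [-0.3,8.6,0,-2,0],
    [-0.3,8.9,0,-1.2,0],
    [-0.3,4,0,0,0]
  ]
}}

```text
time: 26.77
tool_pos: [0.5875, 0.2497, 0.0875]
tcp_rot: [-0.472, 3.105, 0.0]
wrist_force: [3.9, 0.9, -0.7]
width: 0.598
grip_force: 35.9
```

Request:
{"op": "jog_arm", "data": {
  "motion": [
    [-0.3,1.5,0,0,0],
    [-0.3,0,0,0,0],
    [-0.3,0,0,0,0]
  ]
}}

```text
time: 27.02
tool_pos: [0.5862, 0.2491, 0.0859]
tcp_rot: [0.471, -3.104, 0.001]
wrist_force: [1.7, 0.2, -0.1]
width: 0.604
grip_force: 35.8
```

```bash
python3 tilt.py 17.2 t4.png
```

```text
-50 167 x -32.4  y -23.8 23.7
-40 60 x -11.2  y -23.5 23.9
-30 30 x -4.4  y -22.5 23.1
-20 28 x -4.7  y -23.2 22.3
-10 29 x -4.6  y -24.0 23.7
[292 151]
[79.7564911  30.00550516 85.8617369 ] 0.6036030379822116 35.798606872558594 [ 1.70596342  0.21065611 -0.08261812] 27.0167
```

Upright. I'll lift and turn to the rack.

Request:
{"op": "jog_arm", "data": {
  "force": 50,
  "motion": [
    [-0.6,-4,0,0,0],
    [-0.6,0,0,-15,0],
    [-0.6,0,0,-25,0],
    [-0.6,0,0,-28,0],
    [-0.6,0,0,-25,0],
    [-0.6,0,0,-20,6.8],
    [-0.6,0,0,0,7],
    [-0.6,0,0,0,7],
    [-0.6,0,0,0,7],
    [-0.6,0,0,0,7]
  ]
}}

```text
time: 27.9
tool_pos: [0.5892, 0.25, 0.1977]
tcp_rot: [-0.488, -3.099, 0.004]
wrist_force: [0.3, 0.4, -2.3]
width: 0.598
grip_force: 57.0
```

```bash
python3 rackm.py 23; python3 sf.py | grep fin
```

```text
[[459.5, -264.7], [502.8, -277.4], [546.2, -291.3], [590.9, -305.1]]
RACK [ 524.85422614 -284.61901489] -17.13036995496072 137.45429000772916
twist -0.6 tilt 0.32
(23.0, 0, 195) world [ 568.2 -298.4  195. ] shift [-145.8 -529.     2.6]
(23.0, 0, 110) world [ 568.2 -298.4  110. ] shift [ 0.  0. 85.]
(23.0, 0, 75) world [ 568.2 -298.4   75. ] shift [ 0.  0. 35.]
t 27.95 F [-0.7 -0.7 -1.5] w 0.599
fin -92 223 x -104.2..-81.3 y -38.8..24.2 z 41.7
fin -46 216 x -58.8..-35.1 y -38.1..24.0 z 41.7
fin 0 207 x -12.7..11.4 y -38.1..24.6 z 41.6
fin 46 210 x 32.8..58.1 y -37.9..24.1 z 41.8
fin 92 47 x 79.3..100.5 y -37.9..-16.4 z 41.5
```

Request:
{"op": "jog_arm", "data": {
  "motion": [
    [-0.6,-4,-15,0,-0.5],
    [-0.6,-8,-28,0,0],
    [-0.6,-10,-37,0,0],
    [-0.6,-10,-37,0,0],
    [-0.6,-10,-37,0,0],
    [-0.6,-10,-37,0,0],
    [-0.6,-10,-37,0,0],
    [-0.6,-10,-37,0,0],
    [-0.6,-10,-37,0,0],
    [-0.6,-10,-37,0,0]
  ]
}}

```text
time: 28.83
tool_pos: [0.5779, -0.102, 0.1985]
tcp_rot: [-0.459, -3.105, -0.0]
wrist_force: [1.5, -0.3, -2.6]
width: 0.598
grip_force: 56.9
```

Request:
{"op": "jog_arm", "data": {
  "motion": [
    [-0.6,-10,-37,0,0],
    [-0.6,-10,-37,0,0],
    [-0.6,-10,-37,0,0],
    [-0.6,-10,-37,0,0],
    [-0.6,-9,-30,0,0],
    [-0.6,-4,-16,0,0],
    [-0.6,0,0,0,0],
    [-0.6,0,0,0,0],
    [-0.6,0,0,0,0]
  ]
}}

```text
time: 29.58
tool_pos: [0.5727, -0.3002, 0.1986]
tcp_rot: [-0.463, -3.105, -0.003]
wrist_force: [-1.1, 0.1, -2.8]
width: 0.596
grip_force: 56.9
```

```bash
python3 sf.py; python3 -c "
from h import *
go(RACK,(23,-3.5,110))"
```

```text
fin -92 165 x -104.8..-81.0 y -39.5..8.9 z 41.8
fin -46 97 x -58.1..-35.4 y -39.1..-10.7 z 41.8
fin 0 151 x -13.0..11.0 y -38.7..25.3 z 42.0
fin 46 61 x 32.4..53.6 y -38.8..24.6 z 41.6
pack z 133 23 x 23.8 (22.4 31.2) y -26.6 23.8
pack z 143 55 x 23.2 (21.9 33.3) y -27.3 24.9
pack z 153 55 x 23.3 (22.3 28.0) y -27.6 24.3
pack z 163 59 x 23.8 (22.6 33.5) y -27.6 23.8
pack z 173 59 x 24.0 (22.3 34.2) y -27.0 24.7
pack z 183 57 x 23.9 (22.5 26.6) y -27.9 23.9
pack z 193 42 x 23.6 (22.5 24.8) y -22.5 24.0
tcp [ 2.79204090e+01 -7.61623573e-02  1.98831338e+02]
twist 0.7 tilt 0.12
(23, -3.5, 110) world [ 567.2 -301.7  110. ] shift [ 4.9 -3.4 88.8]
t 29.6333 F [ 0.2  0.8 -2.3] w 0.601
```

Request:
{"op": "jog_arm", "data": {
  "motion": [
    [-0.6,4,-2,10,0.6],
    [-0.6,4.2,-1,20,0],
    [-0.6,0,0,20,0],
    [-0.6,0,0,20,0],
    [-0.6,0,0,14,0],
    [-0.6,0,0,8,0],
    [-0.6,0,0,0,0],
    [-0.6,0,0,0,0]
  ]
}}

```text
time: 30.3
tool_pos: [0.5644, -0.3015, 0.1073]
tcp_rot: [-0.481, -3.104, -0.0]
wrist_force: [-0.2, -1.1, -1.1]
width: 0.598
grip_force: 56.9
```

```bash
python3 sf.py
```

```text
fin -92 129 x -105.0..-81.1 y -39.2..10.7 z 41.9
fin -46 69 x -58.2..-34.9 y -39.9..11.0 z 41.3
fin 0 160 x -12.5..11.0 y -38.5..24.4 z 41.9
pack z 33 18 x 33.2 (3.6 42.7) y -39.4 -28.5
pack z 43 227 x 6.3 (-3.3 42.4) y -39.4 29.7
pack z 53 49 x 15.9 (14.4 24.9) y -31.5 21.0
pack z 63 48 x 16.0 (14.4 26.2) y -31.2 20.9
pack z 73 45 x 16.5 (15.2 25.3) y -31.2 20.6
pack z 83 48 x 16.3 (15.0 23.7) y -31.1 19.9
pack z 93 35 x 16.3 (14.3 17.7) y -30.5 20.1
pack z 103 33 x 15.9 (15.1 17.4) y -21.3 21.4
tcp [ 21.15364749  -4.43574056 108.33960078]
```

Request:
{"op": "jog_arm", "data": {
  "motion": [
    [-0.6,1,0,4,0],
    [-0.6,0,0,7,0],
    [-0.6,0,0,7,0],
    [-0.6,0,0,7,0],
    [-0.6,0,0,5,0],
    [-0.6,0,0,3,0],
    [-0.6,0,0,0,0],
    [-0.6,0,0,0,0]
  ]
}}

```text
time: 31.02
tool_pos: [0.5634, -0.3016, 0.0742]
tcp_rot: [-0.482, -3.104, -0.0]
wrist_force: [-0.3, 0.9, -3.1]
width: 0.598
grip_force: 57.1
```

Request:
{"op": "jog_arm", "data": {
  "motion": [
    [-0.6,0,0,2,0],
    [-0.6,0,0,0,0],
    [-0.6,0,0,0,0]
  ]
}}

```text
time: 31.27
tool_pos: [0.564, -0.3018, 0.0741]
tcp_rot: [0.482, 3.104, -0.0]
wrist_force: [-1.6, 1.7, 6.9]
width: 0.601
grip_force: 57.8
```

Request:
{"op": "jog_arm", "data": {
  "motion": [
    [-0.6,0,0,2,0],
    [-0.6,0,0,0,0],
    [-0.6,0,0,0,0]
  ]
}}

```text
time: 31.52
tool_pos: [0.5644, -0.302, 0.074]
tcp_rot: [0.481, 3.103, -0.001]
wrist_force: [-5.0, 3.0, 15.0]
width: 0.595
grip_force: 58.8
```

Floor contact, since the fin tops would have met it at TCP z ≈ 107. Release.

Request:
{"op": "jog_arm", "data": {
  "motion": [
    [-0.6,0,0,-3,0],
    [0,0,0,0,0],
    [0.5,0,0,0,0],
    [0.5,0,0,0,0],
    [0.5,0,0,0,0],
    [0.5,0,0,-8,0],
    [0.5,0,0,-25,0],
    [0.5,0,0,-35,0],
    [0.5,0,0,-35,-7],
    [0.5,0,0,-16,-7]
  ]
}}

```text
time: 32.35
tool_pos: [0.5657, -0.3029, 0.1984]
tcp_rot: [0.091, 3.134, -0.006]
wrist_force: [1.2, -0.7, 1.3]
width: 0.746
grip_force: 0.0
```

Request:
{"op": "jog_arm", "data": {
  "motion": [
    [-1,0,0,0,-7],
    [-1,0,0,0,-7],
    [-1,0,0,0,-6.9],
    [-1,0,0,0,0]
  ]
}}

```text
time: 32.68
tool_pos: [0.5636, -0.3017, 0.1933]
tcp_rot: [-0.476, 3.105, -0.001]
wrist_force: [0.2, -0.3, 0.3]
width: 0.186
grip_force: 0.0
```

```bash
python3 -c "
from h import *
go(DOCK,(15,-41,195))"
```

```text
twist 0.2 tilt 0.05
(15, -41, 195) world [545.4 162.2 195. ] shift [-119.7  448.6   -1.7]
t 32.6833 F [ 0.2 -0.3  0.3] w 0.186
```

Request:
{"op": "jog_arm", "data": {
  "motion": [
    [-1,-5,18,0,0],
    [-1,-9,34,0,0],
    [-1,-10,37,0,0],
    [-1,-10,37,0,0],
    [-1,-10,37,0,0],
    [-1,-10,37,0,0],
    [-1,-10,37,0,0],
    [-1,-10,37,0,0],
    [-1,-10,37,0,0],
    [-1,-10,37,0,0]
  ]
}}

```text
time: 33.52
tool_pos: [0.5496, 0.0604, 0.1929]
tcp_rot: [-0.465, 3.106, -0.0]
wrist_force: [0.4, -0.2, -0.9]
width: 0.001
grip_force: 0.0
```

Request:
{"op": "jog_arm", "data": {
  "motion": [
    [-1,-10,37,5,0],
    [-1,-9,37,5,0],
    [-1,-7,26,20,0],
    [0.0,0,0,25,0],
    [-1,0,0,25,0],
    [-1,0,0,15,0],
    [-1,0,0,10,0],
    [-1,0,0,10,0],
    [-1,0,0,10,0],
    [-1,0,0,10,0]
  ]
}}

```text
time: 34.35
tool_pos: [0.5471, 0.1621, 0.0585]
tcp_rot: [-0.469, 3.102, 0.001]
wrist_force: [0.9, 0.2, 4.5]
width: -0.0
grip_force: 1.7
```

```bash
python3 -c "
from h import *
go(DOCK,(15,-41,26))"
```

```text
twist -0.0 tilt 0.23
(15, -41, 26) world [545.4 162.2  26. ] shift [ 1.7  0.6 32.5]
t 34.35 F [0.9 0.2 4.5] w -0.0
```

Request:
{"op": "jog_arm", "data": {
  "motion": [
    [-1,0,0,10,0],
    [-1,0,0,8,0],
    [-1,0,0,8,0],
    [-1,0,0,4,0],
    [-1,0,0,2,0],
    [-1,0,0,0,0],
    [-1,0,0,0,0]
  ]
}}

```text
time: 34.93
tool_pos: [0.5455, 0.1618, 0.0259]
tcp_rot: [-0.471, 3.106, -0.0]
wrist_force: [-0.1, -0.4, 5.8]
width: 0.001
grip_force: 2.8
```

Request:
{"op": "jog_arm", "data": {
  "motion": [
    [-1,0,0,2,0],
    [-1,0,0,0,0],
    [-1,0,0,0,0]
  ]
}}

```text
time: 35.18
tool_pos: [0.5456, 0.1618, 0.0257]
tcp_rot: [-0.471, 3.106, -0.0]
wrist_force: [-3.8, -1.9, 16.2]
width: -0.001
grip_force: 8.6
```

Cradle 1 is down. Now paddle 2.

Request:
{"op": "jog_arm", "data": {
  "motion": [
    [-1,0,0,-15,0],
    [-1,0,0,-25,0],
    [-1,0,0,-25,0],
    [-1,15,12,0,0],
    [-1,26,20,0,0],
    [-1,26,20,0,0],
    [-1,22,16,0,0],
    [-1,15,12,5,0],
    [-1,0,0,15,0],
    [-1,0,0,0,0]
  ]
}}

```text
time: 36.02
tool_pos: [0.4176, 0.2062, 0.0654]
tcp_rot: [0.473, -3.099, 0.003]
wrist_force: [-1.4, 0.2, 0.4]
width: 0.002
grip_force: 0.0
```

Request:
{"op": "jog_arm", "data": {
  "motion": [
    [-1,0,0,4,0],
    [-1,0,0,7,0],
    [-1,0,0,7,0],
    [-1,0,0,7,0],
    [-1,0,0,7,0],
    [-1,0,0,7,0],
    [-1,0,0,5,0],
    [-1,0,0,3,0],
    [-1,0,0,0,0],
    [-1,0,0,0,0]
  ]
}}

```text
time: 36.85
tool_pos: [0.4225, 0.2071, 0.0212]
tcp_rot: [0.47, -3.106, 0.0]
wrist_force: [0.4, -0.4, 0.5]
width: 0.001
grip_force: 0.2
```

Request:
{"op": "jog_arm", "data": {
  "motion": [
    [-1,0,0,3,0],
    [-1,0,0,0,0],
    [-1,0,0,0,0]
  ]
}}

```text
time: 37.1
tool_pos: [0.4227, 0.2072, 0.0186]
tcp_rot: [-0.471, 3.106, -0.0]
wrist_force: [-0.6, -1.7, 3.6]
width: 0.002
grip_force: 1.6
```

Request:
{"op": "jog_arm", "data": {
  "motion": [
    [-1,0,0,2,0],
    [-1,0,0,0,0],
    [-1,0,0,0,0]
  ]
}}

```text
time: 37.35
tool_pos: [0.4229, 0.2073, 0.0179]
tcp_rot: [-0.471, 3.106, -0.001]
wrist_force: [-3.2, -3.8, 13.9]
width: -0.003
grip_force: 7.1
```

Request:
{"op": "jog_arm", "data": {
  "motion": [
    [-1,0,0,2,0],
    [-1,0,0,1,0],
    [-1,0,0,0,0],
    [-1,0,0,0,0]
  ]
}}

```text
time: 37.68
tool_pos: [0.4231, 0.2074, 0.0172]
tcp_rot: [0.471, -3.106, 0.001]
wrist_force: [-12.7, -6.8, 35.9]
width: 0.001
grip_force: 17.8
```

Request:
{"op": "jog_arm", "data": {
  "motion": [
    [-1,0,0,-10,0],
    [-1,0,0,-25,0],
    [0.5,0,0,-32,0],
    [0.5,0,0,-36,0],
    [0.5,0,0,-30,0],
    [0.5,-15,0,-5,0],
    [0.5,0,0,0,0],
    [0.5,0,0,0,0]
  ]
}}

```text
time: 38.35
tool_pos: [0.437, 0.2119, 0.1517]
tcp_rot: [-0.471, 3.105, 0.0]
wrist_force: [-0.5, -0.2, -0.5]
width: 0.747
grip_force: 0.0
```

```bash
python3 packm.py 2 wrist; python3 -c "
from h import *
go(DOCK,(13,39,150),(13,39,69))"
```

```text
5390 z99 101.40842081201238
50 x -39.1 y 13.5 64.0
60 x -28.3 y 13.1 64.1
70 x -17.6 y 13.7 64.4
80 x -7.0 y 13.4 64.1
90 x 3.8 y 13.4 64.0
96 x 10.1 y 13.6 64.3
twist 0.0 tilt 0.11
(13, 39, 150) world [519.8 238.  150. ] shift [-88.2   0.5   0.4]
(13, 39, 69) world [519.8 238.   69. ] shift [ 0.  0. 81.]
t 38.4 F [-0.1  0.2 -0.6] w 0.753
```

Ejected. Same grasp again.

Request:
{"op": "jog_arm", "data": {
  "motion": [
    [0.5,-15,0,0,0],
    [0.5,-25,0.5,0,0],
    [0.5,-25,0,0,0],
    [0.5,-18,0,2,0],
    [0.5,-5,0,10,0],
    [0.5,0,0,20,0],
    [0.5,0,0,20,0],
    [0.5,0,0,20,0],
    [0.5,0,0,10,0],
    [0.5,0,0,0,0]
  ]
}}

```text
time: 39.23
tool_pos: [0.5156, 0.2365, 0.0645]
tcp_rot: [0.47, -3.097, 0.004]
wrist_force: [0.1, 0.1, -0.4]
width: 0.749
grip_force: 0.0
```

Request:
{"op": "jog_arm", "data": {
  "force": 30,
  "motion": [
    [0.5,0,0,0,0],
    [-0.3,0,0,0,0],
    [-0.3,0,0,0,0],
    [-0.3,0,0,0,0],
    [-0.3,0,0,0,0],
    [-0.3,0,0,0,0]
  ]
}}

```text
time: 39.73
tool_pos: [0.5206, 0.2386, 0.0703]
tcp_rot: [-0.471, 3.105, 0.0]
wrist_force: [-1.0, -0.4, 0.9]
width: 0.602
grip_force: 36.0
```

Request:
{"op": "jog_arm", "data": {
  "motion": [
    [-0.3,0,0,-12,0],
    [-0.3,0,0,-25,0],
    [-0.3,0,0,-28,0],
    [-0.3,0,0,-24,0],
    [-0.3,-8,0,-15,0],
    [-0.3,-22,-2,0,0],
    [-0.3,-28,-3,0,0],
    [-0.3,-28,-3,0,0],
    [-0.3,-28,-1,0,0],
    [-0.3,-20,0,0,0]
  ]
}}

```text
time: 40.57
tool_pos: [0.6533, 0.2698, 0.1744]
tcp_rot: [-0.47, 3.104, 0.0]
wrist_force: [-0.0, 0.1, -3.1]
width: 0.603
grip_force: 35.7
```

```bash
python3 -c "
from h import *
go(DOCK,(154,30,175),(154,30,55))
s=bot.read_state(); print(loc(DOCK,s['tool_pos']*1000), s['grip_force'])"
```

```text
twist 0.0 tilt 0.12
(154, 30, 175) world [657.1 271.1 175. ] shift [-4.1  0.1 -0.6]
(154, 30, 55) world [657.1 271.1  55. ] shift [  0.   0. 120.]
t 40.5667 F [-0.   0.1 -3.1] w 0.603
[149.90380557  29.89015107 174.42390347] 35.675312876701355
```

Request:
{"op": "jog_arm", "data": {
  "motion": [
    [-0.3,-7,0,0,0],
    [-0.3,0,0,16,0],
    [-0.3,0,0,26,0],
    [-0.3,0,0,26,0],
    [-0.3,0,0,26,0],
    [-0.3,0,0,16,0],
    [-0.3,0,0,10,0],
    [-0.3,0,0,0,0],
    [-0.3,0,0,0,0]
  ]
}}

```text
time: 41.32
tool_pos: [0.6573, 0.2716, 0.0537]
tcp_rot: [0.471, -3.105, 0.0]
wrist_force: [0.9, -0.4, -1.6]
width: 0.603
grip_force: 35.6
```

Request:
{"op": "jog_arm", "data": {
  "motion": [
    [-0.3,7,0,0,0],
    [-0.3,5.9,0,-6,0],
    [-0.3,6.6,0,-6,0],
    [-0.3,7.1,0,-5.3,0],
    [-0.3,7.7,0,-4.7,0],
    [-0.3,8.1,0,-3.8,0],
    [-0.3,8.5,0,-3,0],
    [-0.3,8.6,0,-2,0],
    [-0.3,8.9,0,-1.2,0],
    [-0.3,3,0,0,0]
  ]
}}

```text
time: 42.15
tool_pos: [0.5884, 0.2502, 0.0864]
tcp_rot: [-0.472, 3.105, 0.0]
wrist_force: [3.0, 1.0, -0.9]
width: 0.604
grip_force: 36.1
```

Request:
{"op": "jog_arm", "data": {
  "motion": [
    [-0.3,0,0,0,0],
    [-0.3,0,0,0,0]
  ]
}}

```text
time: 42.32
tool_pos: [0.5884, 0.2501, 0.085]
tcp_rot: [0.471, -3.104, 0.001]
wrist_force: [2.3, -0.4, -1.7]
width: 0.602
grip_force: 36.1
```

```bash
python3 tilt.py 17.2 t5.png
```

```text
-70 14 x -27.4  y -2.5 23.3
-60 22 x -26.9  y -23.8 22.9
-50 76 x -21.4  y -23.6 20.2
-40 63 x -9.1  y -23.6 23.6
-30 31 x -6.5  y -23.9 23.5
-20 30 x -6.2  y -23.9 23.8
-10 28 x -5.9  y -23.9 22.4
[292 151]
[82.1190001  30.29734655 84.99542464] 0.6023850328516633 36.1104816198349 [ 2.32187365 -0.35596432 -1.65477757] 42.3167
```

Upright. Lift, twist, and check the rack.

Request:
{"op": "jog_arm", "data": {
  "force": 50,
  "motion": [
    [-0.6,-4,0,0,0],
    [-0.6,0,0,-15,0],
    [-0.6,0,0,-25,0],
    [-0.6,0,0,-28,0],
    [-0.6,0,0,-25,0],
    [-0.6,0,0,-20,6.8],
    [-0.6,0,0,0,7],
    [-0.6,0,0,0,7],
    [-0.6,0,0,0,7],
    [-0.6,0,0,0,7]
  ]
}}

```text
time: 43.2
tool_pos: [0.5917, 0.2511, 0.1966]
tcp_rot: [-0.488, -3.099, 0.004]
wrist_force: [0.4, -0.3, -3.1]
width: 0.6
grip_force: 57.1
```

```bash
python3 rackm.py -23; python3 sf.py | grep fin
```

```text
[[459.5, -264.9], [502.8, -277.5], [547.1, -291.2], [593.3, -304.3]]
RACK [ 525.68110897 -284.4511695 ] -16.403183398286238 139.5281826446065
twist -0.6 tilt 0.34
(-23.0, 0, 195) world [ 524.4 -284.4  195. ] shift [ -97.8 -530.7    1.4]
(-23.0, 0, 110) world [ 524.4 -284.4  110. ] shift [ 0.  0. 85.]
(-23.0, 0, 75) world [ 524.4 -284.4   75. ] shift [ 0.  0. 35.]
t 43.25 F [ 0.2 -1.5 -2.6] w 0.598
fin -92 217 x -104.5..-81.3 y -38.4..23.6 z 42.0
fin -46 223 x -59.1..-34.8 y -38.9..24.5 z 42.0
fin 0 214 x -12.5..12.0 y -38.3..24.6 z 41.9
fin 46 66 x 34.9..57.3 y -40.2..-17.8 z 41.8
fin 92 49 x 81.5..100.4 y -38.9..-18.4 z 41.5
```

Request:
{"op": "jog_arm", "data": {
  "motion": [
    [-0.6,-3,-15,0,0.2],
    [-0.6,-5,-28,0,0],
    [-0.6,-7,-37,0,0],
    [-0.6,-7,-37,0,0],
    [-0.6,-7,-37,0,0],
    [-0.6,-7,-37,0,0],
    [-0.6,-7,-37,0,0],
    [-0.6,-7,-37,0,0],
    [-0.6,-7,-37,0,0],
    [-0.6,-7,-37,0,0]
  ]
}}

```text
time: 44.13
tool_pos: [0.5492, -0.0929, 0.1978]
tcp_rot: [-0.479, -3.103, 0.0]
wrist_force: [0.7, -0.1, -2.7]
width: 0.594
grip_force: 57.0
```

Request:
{"op": "jog_arm", "data": {
  "motion": [
    [-0.6,-7,-37,0,0],
    [-0.6,-7,-37,0,0],
    [-0.6,-7,-37,0,0],
    [-0.6,-7,-37,0,0],
    [-0.6,-4,-32,0,0],
    [-0.6,-2,-16,0,0],
    [-0.6,0,0,0,0],
    [-0.6,0,0,0,0],
    [-0.6,0,0,0,0]
  ]
}}

```text
time: 44.88
tool_pos: [0.5228, -0.2873, 0.1978]
tcp_rot: [-0.483, -3.102, -0.002]
wrist_force: [0.8, 0.5, -2.1]
width: 0.6
grip_force: 57.0
```

```bash
python3 sf.py; python3 -c "
from h import *
go(RACK,(-23,-3.5,110))"
```

```text
fin -92 108 x -103.9..-80.8 y -39.3..1.0 z 41.5
fin -46 170 x -58.7..-35.3 y -38.7..24.0 z 41.8
fin 92 32 x 89.2..101.2 y -37.3..-17.2 z 41.5
pack z 132 16 x -30.0 (-31.0 -22.2) y -29.4 22.1
pack z 142 52 x -30.3 (-31.4 -19.4) y -30.7 20.8
pack z 152 59 x -29.9 (-31.2 -20.6) y -30.3 22.1
pack z 162 57 x -29.5 (-30.5 -21.8) y -30.6 20.8
pack z 172 51 x -29.6 (-30.5 -21.8) y -30.4 20.6
pack z 182 52 x -29.1 (-30.2 -24.6) y -30.6 21.3
pack z 192 45 x -29.0 (-30.5 -27.8) y -29.5 21.1
tcp [-23.46361535  -2.66135166 197.90782195]
twist -0.0 tilt 0.11
(-23, -3.5, 110) world [ 523.3 -287.8  110. ] shift [-0.5 -0.8 87.9]
t 44.9333 F [-0.4 -0.3 -2.4] w 0.596
```

Request:
{"op": "jog_arm", "data": {
  "motion": [
    [-0.6,0.8,0,10,0],
    [-0.6,0,0,20,0],
    [-0.6,0,0,20,0],
    [-0.6,0,0,20,0],
    [-0.6,0,0,14,0],
    [-0.6,0,0,6,0],
    [-0.6,0,0,0,0],
    [-0.6,0,0,0,0]
  ]
}}

```text
time: 45.6
tool_pos: [0.523, -0.2868, 0.1083]
tcp_rot: [-0.482, -3.104, -0.0]
wrist_force: [0.2, -0.2, -1.5]
width: 0.6
grip_force: 57.1
```

```bash
python3 sf.py
```

```text
fin -92 91 x -104.3..-81.3 y -39.8..-16.7 z 41.5
fin -46 177 x -58.8..-34.5 y -38.8..25.0 z 42.0
fin 92 49 x 80.0..100.3 y -38.6..-18.8 z 41.8
pack z 34 23 x -13.2 (-40.1 -4.4) y -37.5 23.3
pack z 44 202 x -38.2 (-47.1 -1.6) y -37.9 29.6
pack z 54 43 x -30.3 (-31.3 -22.8) y -29.6 22.2
pack z 64 42 x -29.8 (-31.2 -21.2) y -30.0 21.2
pack z 74 46 x -29.5 (-30.6 -21.4) y -29.7 21.1
pack z 84 42 x -29.4 (-30.6 -22.0) y -29.5 20.7
pack z 94 42 x -29.1 (-30.0 -27.9) y -29.6 21.8
pack z 104 30 x -28.8 (-29.9 -28.1) y -20.6 20.8
tcp [-22.94811994  -3.01373345 109.18140647]
```

Request:
{"op": "jog_arm", "data": {
  "motion": [
    [-0.6,0.8,0,5,0],
    [-0.6,0,0,7,0],
    [-0.6,0,0,7,0],
    [-0.6,0,0,7,0],
    [-0.6,0,0,5,0],
    [-0.6,0,0,2,0],
    [-0.6,0,0,0,0],
    [-0.6,0,0,0,0]
  ]
}}

```text
time: 46.32
tool_pos: [0.5221, -0.2873, 0.0753]
tcp_rot: [-0.484, -3.104, -0.0]
wrist_force: [1.5, -0.4, -2.7]
width: 0.598
grip_force: 57.3
```

Request:
{"op": "jog_arm", "data": {
  "motion": [
    [-0.6,0,0,2,0],
    [-0.6,0,0,0,0],
    [-0.6,0,0,0,0]
  ]
}}

```text
time: 46.57
tool_pos: [0.5223, -0.2875, 0.0738]
tcp_rot: [0.484, 3.104, -0.0]
wrist_force: [0.1, 0.3, -3.0]
width: 0.596
grip_force: 57.3
```

Request:
{"op": "jog_arm", "data": {
  "motion": [
    [-0.6,0,0,2,0],
    [-0.6,0,0,0,0],
    [-0.6,0,0,0,0]
  ]
}}

```text
time: 46.82
tool_pos: [0.5227, -0.2876, 0.0736]
tcp_rot: [0.484, 3.103, -0.001]
wrist_force: [-2.9, 1.4, 6.7]
width: 0.6
grip_force: 58.3
```

Contact. Release, then go and push cradle 2 down.

Request:
{"op": "jog_arm", "data": {
  "motion": [
    [-0.6,0,0,-1.5,0],
    [0,0,0,0,0],
    [0.5,0,0,0,0],
    [0.5,0,0,0,0],
    [0.5,0,0,0,0],
    [0.5,0,0,-8,0],
    [0.5,0,0,-25,0],
    [0.5,0,0,-35,0],
    [0.5,0,0,-35,-7],
    [0.5,0,0,-18,-7]
  ]
}}

```text
time: 47.65
tool_pos: [0.524, -0.2885, 0.1994]
tcp_rot: [0.093, 3.135, -0.005]
wrist_force: [1.4, 0.3, 0.1]
width: 0.754
grip_force: 0.0
```

Request:
{"op": "jog_arm", "data": {
  "motion": [
    [-1,0,0,0,-7],
    [-1,0,0,0,-7],
    [-1,0,0,0,-6.8],
    [-1,0,0,0,0]
  ]
}}

```text
time: 47.98
tool_pos: [0.5223, -0.2874, 0.195]
tcp_rot: [-0.47, 3.105, -0.001]
wrist_force: [0.8, -0.2, 0.6]
width: 0.182
grip_force: 0.0
```

```bash
python3 -c "
from h import *
go(DOCK,(15,39,195))"
```

```text
twist 0.0 tilt 0.07
(15, 39, 195) world [521.7 238.6 195. ] shift [-154.9  502.7   -0. ]
t 47.9833 F [ 0.8 -0.2  0.6] w 0.182
```

Request:
{"op": "jog_arm", "data": {
  "motion": [
    [-1,-6,18,0,0],
    [-1,-10,34,0,0],
    [-1,-11,37,0,0],
    [-1,-11,37,0,0],
    [-1,-11,37,0,0],
    [-1,-11,37,0,0],
    [-1,-11,37,0,0],
    [-1,-11,37,0,0],
    [-1,-11,37,0,0],
    [-1,-11,37,0,0]
  ]
}}

```text
time: 48.82
tool_pos: [0.5191, 0.0777, 0.1945]
tcp_rot: [-0.46, 3.107, -0.0]
wrist_force: [0.9, -0.1, 0.0]
width: 0.002
grip_force: 0.0
```

Request:
{"op": "jog_arm", "data": {
  "motion": [
    [-1,-12,37,0,0],
    [-1,-12,37,0,0],
    [-1,-12,37,0,0],
    [-1,-10,30,10,0],
    [-1,-5,14,20,0],
    [-1,0,0,30,0],
    [-1,0,0,30,0],
    [-1,0,0,15,0],
    [-1,0,0,10,0],
    [-1,0,0,10,0]
  ]
}}

```text
time: 49.65
tool_pos: [0.5233, 0.2394, 0.069]
tcp_rot: [-0.463, 3.106, 0.0]
wrist_force: [0.5, 0.8, 3.7]
width: -0.0
grip_force: 1.6
```

```bash
python3 -c "
from h import *
go(DOCK,(15,39,26))"
```

```text
twist -0.3 tilt 0.06
(15, 39, 26) world [521.7 238.6  26. ] shift [ 1.8 -0.3 43. ]
t 49.65 F [0.5 0.8 3.7] w -0.0
```

Request:
{"op": "jog_arm", "data": {
  "motion": [
    [-1,0,0,10,0],
    [-1,0,0,10,0],
    [-1,0,0,9,0],
    [-1,0,0,7,0],
    [-1,0,0,4,0],
    [-1,0,0,2,0],
    [-1,0,0,0,0],
    [-1,0,0,0,0]
  ]
}}

```text
time: 50.32
tool_pos: [0.5218, 0.2387, 0.0265]
tcp_rot: [0.466, -3.105, 0.001]
wrist_force: [-0.0, 0.4, 1.3]
width: 0.001
grip_force: 0.3
```

Request:
{"op": "jog_arm", "data": {
  "motion": [
    [-1,0,0,2,0],
    [-1,0,0,0,0],
    [-1,0,0,0,0]
  ]
}}

```text
time: 50.57
tool_pos: [0.5219, 0.2387, 0.0259]
tcp_rot: [0.466, -3.105, 0.001]
wrist_force: [-3.3, -1.7, 9.8]
width: 0.001
grip_force: 4.6
```

Request:
{"op": "jog_arm", "data": {
  "motion": [
    [-1,0,0,2,0],
    [-1,0,0,0,0],
    [-1,0,0,0,0],
    [-1,0,0,-15,0],
    [-1,0,0,-30,0],
    [-1,0,0,-36,0],
    [-1,10,0,-36,0],
    [-1,20,0,-36,0],
    [-1,25,-10,-36,0],
    [-1,20,-20,-30,0]
  ]
}}

```text
time: 51.4
tool_pos: [0.4593, 0.1902, 0.2409]
tcp_rot: [0.469, -3.105, -0.001]
wrist_force: [1.0, -0.1, -0.2]
width: 0.005
grip_force: 0.0
```

Request:
{"op": "jog_arm", "data": {
  "motion": [
    [-1,10,-10,-30,0],
    [-1,0,0,-20,0],
    [-1,0,0,0,0],
    [-1,0,0,0,0]
  ]
}}

```text
time: 51.73
tool_pos: [0.4548, 0.1771, 0.2905]
tcp_rot: [-0.465, 3.105, 0.001]
wrist_force: [-0.2, -0.8, -0.9]
width: 0.002
grip_force: 0.0
```

```bash
python3 - <<'E'
from h import *
c,im,d=snap('wrist','wend.png'); L=loc(DOCK,cloud(c,d)*1000)
for y in(-123,-43,37,117):
    print(y,[round(float(np.median(L[(abs(L[...,1]-y)<12)&(abs(L[...,0]-x)<6)&(d>0)][:,2])),1) for x in(-25,-5,15,35,42)])
c,im,d=snap('side'); L=loc(RACK,cloud(c,d)*1000)
print('tops',[ (x,round(float(np.percentile(q[:,2],95)),1),len(q)) for x in(-69,-23,23,69) for q in [L[(abs(L[...,0]-x)<9)&(abs(L[...,1]+3)<22)&(d>0)]]])
a=cv2.resize(im[220:340,350:490],None,fx=4,fy=4,interpolation=2)
c,im,d=snap('top'); b=im[90:290,180:480]
b=cv2.resize(b,None,fx=480/300*.5,fy=.8); o=np.zeros((480,800,3),np.uint8); o[:,:560]=a; o[:b.shape[0],560:]=b
cv2.imwrite('pics/end.png',o[...,::-1])
E
```

```text
-123 [25.9, 25.7, 25.8, 25.6, 25.8]
-43 [25.8, 25.7, 25.8, 25.8, 25.8]
37 [25.8, 25.9, 25.8, 25.8, 25.9]
117 [25.9, 26.0, 25.8, 26.1, 25.9]
tops [(-69, 16.4, 57), (-23, 105.6, 292), (23, 105.2, 304), (69, 105.4, 297)]
```

View pics/end.png

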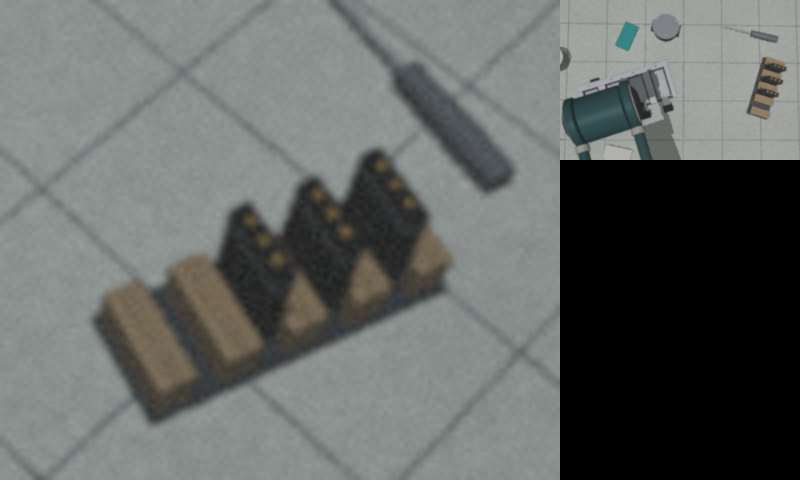

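The side view shows three packs standing in three slots at (255,240), (325,215) and (390,185), with tops at 105 mm. The bystanders are where they were, and all four cradles are flat at 26 mm. Handing in.

```bash
python3 -c "
from h import *
print(bot.finish_job())"
```

```text
the job is handed in; nothing more can be done
None
```

The job is handed in: packs 0, 1 and 2 (bay 3 was empty from the start) stand released in three rack slots, all four cradles are down, and the rover, mug and screwdriver were left alone; it took about 52 s of the 210 s limit.

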